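# Grade the cinnamon sticks with the hole gauge and hang the gauge up again

### The job

Grade the cinnamon sticks that stand in the pale wooden block by thickness: take the steel hole gauge off its wooden rail, set it over the narrow three-bin rack the same way round as it hangs, and put every stick down through the narrowest of the three holes that it will pass, so that it drops into the bin below, without forcing any of the brittle sticks into a hole that is too tight. When all the sticks have been graded, drape the gauge over the rail again, level and between the posts, and leave the sticks in their bins. Leave everything else on the counter where it stands.

Things in the scene. Friction and masses are not known exactly. Their poses are not given: they have to be found in the camera images.
- rack: Three-bin grading rack, loose, 1.3 kg: on a wooden foot 110 (x) by 256 mm (y), 10 mm thick, a narrow open-topped trough along y, 30 mm wide outside, 24 inside, 232 mm long, walls ending 108 mm above the counter, clear front pane (-x). Three bins, 72 mm long, at y = +76, 0, -76 mm. Origin: centre of the foot's underside; +y starts roughly to the robot's left.
- bin_left (a point): Floor centre of the rack's left bin (rack y = +76 mm), under the gauge's narrow hole. A steep wedge in each bin topples a dropped stick so that a second one fits.
- bin_middle (a point): Floor centre of the middle bin (rack y = 0), under the gauge's middle hole.
- bin_right (a point): Floor centre of the right bin (rack y = -76 mm), under the gauge's wide hole.
- gauge_grip (a point): Centre of the dark wooden fin to lift the steel gauge by: fin 12 mm thick (x), 26 long (y), 34 tall. The point is 17 mm above the top face of the gauge's plate and 12 mm to the -y side of the gauge's middle; y runs along the gauge toward the narrow hole, z up. Gauge 0.35 kg, loose; it starts draped over the rail, its plate's underside on the bar.
- hole_narrow (a point): Centre of the 11 mm hole at the top face of the gauge's plate, 96 mm to the +y side of its middle. The gauge is an upside-down steel U: plate 6 mm thick, 40 (x) by 236 mm (y), flanges down both long edges, 34 mm apart inside, flared at the foot to 52 mm outside, reaching 56 mm below the plate's underside.
- hole_middle (a point): Centre of the 15 mm hole at the plate's top face, 20 mm to the +y side of the gauge's middle. On the rack the plate's underside rests on the trough's walls (108 mm up), flanges outside them with 2 mm play each side, gauge middle over rack middle, narrow hole to the rack's +y end.
- hole_wide (a point): Centre of the 19 mm hole, at the plate's top face, 96 mm to the -y side of the gauge's middle.
- rail: The gauge's rail, fixed: a wooden bar 24 mm thick and 300 mm long along its y axis, its top 162 mm above the counter, on two brass posts at y = +138 and -138 mm. Origin on the counter under the bar's middle. The gauge hangs with its middle about over the bar's middle, narrow hole toward +y.
- stand: Pale wooden block, loose, 0.9 kg, 60 mm (x) by 196 mm (y), 44 mm tall, with five round sockets 19 mm wide and 32 mm deep in a row along y, 36 mm apart, in which the sticks stand loosely (they may lean). Origin: centre of its underside.
- stick1_mid (a point): Centre of a cinnamon stick, 66 mm long, its z axis along it, 15 g; one of three thicknesses (9, 13 or 17 mm: not told which, the gauge tells). It starts upright in a socket of the wooden block, its foot 12 mm and its top 78 mm above the counter. Not every stick is there each time.
- stick2_mid (a point): Centre of a cinnamon stick, 66 mm long, its z axis along it, 15 g; one of three thicknesses (9, 13 or 17 mm: not told which, the gauge tells). It starts upright in a socket of the wooden block, its foot 12 mm and its top 78 mm above the counter. Not every stick is there each time.
- stick3_mid (a point): Centre of a cinnamon stick, 66 mm long, its z axis along it, 15 g; one of three thicknesses (9, 13 or 17 mm: not told which, the gauge tells). It starts upright in a socket of the wooden block, its foot 12 mm and its top 78 mm above the counter. Not every stick is there each time.
- stick4_mid (a point): Centre of a cinnamon stick, 66 mm long, its z axis along it, 15 g; one of three thicknesses (9, 13 or 17 mm: not told which, the gauge tells). It starts upright in a socket of the wooden block, its foot 12 mm and its top 78 mm above the counter. Not every stick is there each time.
- stick5_mid (a point): Centre of a cinnamon stick, 66 mm long, its z axis along it, 15 g; one of three thicknesses (9, 13 or 17 mm: not told which, the gauge tells). It starts upright in a socket of the wooden block, its foot 12 mm and its top 78 mm above the counter. Not every stick is there each time.
- cup: Bystander: small white cup of chocolate with an ear, 60 x 77 mm, 52 mm tall. Origin at the centre of its underside.
- tin: Bystander: round brown cocoa tin, 68 mm wide, 85 mm tall. Origin at the centre of its underside.
- sign: Bystander: price card in a small wooden block, 24 x 78 mm, 62 mm tall. Origin at the centre of its underside.
- dish: Bystander: white ramekin of roasted beans, 68 mm wide, 42 mm tall. Origin at the centre of its underside.
- pad: Bystander: closed flat ink pad, 59 x 86 mm, 16 mm thick. Origin at the centre of its underside.
- praline_tongs: Bystander: thin metal praline tongs lying flat, 30 x 155 mm, 10 mm thick. Origin at the centre of its underside.

How it is judged:
On the way, in this order (a step that is already met when the one before it is completed fails the run):
1. the gauge sits over the rack, no stick in the rack yet (z of hole_narrow in the frame of rack between 0.11 and 0.118 m and y of hole_narrow in the frame of rack between 0.086 and 0.106 m and x of hole_narrow in the frame of rack between -0.007 and 0.007 m and z of hole_wide in the frame of rack between 0.11 and 0.118 m and y of hole_wide in the frame of rack between -0.106 and -0.086 m and x of hole_wide in the frame of rack between -0.007 and 0.007 m and horizontal distance between each of stick1_mid, stick2_mid, stick3_mid, stick4_mid, stick5_mid and rack above 0.135 m and angle between rack's own z axis and vertical below 0.15 rad), for 0.2 s.
2. with the gauge still seated, every stick has dropped through its hole into the bin below (z of hole_narrow in the frame of rack between 0.11 and 0.118 m and y of hole_narrow in the frame of rack between 0.086 and 0.106 m and x of hole_narrow in the frame of rack between -0.007 and 0.007 m and z of hole_wide in the frame of rack between 0.11 and 0.118 m and y of hole_wide in the frame of rack between -0.106 and -0.086 m and x of hole_wide in the frame of rack between -0.007 and 0.007 m and x of stick1_mid in the frame of rack between -0.02 and 0.02 m and y of stick1_mid in the frame of rack between -0.036 and 0.036 m and z of stick1_mid in the frame of rack between 0.01 and 0.09 m and x of stick2_mid in the frame of rack between -0.02 and 0.02 m and y of stick2_mid in the frame of rack between 0.04 and 0.112 m and z of stick2_mid in the frame of rack between 0.01 and 0.09 m and x of stick3_mid in the frame of rack between -0.02 and 0.02 m and y of stick3_mid in the frame of rack between -0.112 and -0.04 m and z of stick3_mid in the frame of rack between 0.01 and 0.09 m and x of stick4_mid in the frame of rack between -0.02 and 0.02 m and y of stick4_mid in the frame of rack between 0.04 and 0.112 m and z of stick4_mid in the frame of rack between 0.01 and 0.09 m and x of stick5_mid in the frame of rack between -0.02 and 0.02 m and y of stick5_mid in the frame of rack between -0.036 and 0.036 m and z of stick5_mid in the frame of rack between 0.01 and 0.09 m and angle between rack's own z axis and vertical below 0.15 rad), for 0.2 s.
At the end, for the whole second after the job is handed in: Every stick lies in the bin of the narrowest hole that passes it (9 mm left, 13 mm middle, 17 mm right), rack upright; the gauge hangs on the bar: fin centre 170 to 195 mm up, within 22 mm of the bar's line and 45 mm of its place, along it within 0.12 rad, tilted under 0.4 rad (z of gauge_grip in the frame of rail between 0.17 and 0.195 m and x of gauge_grip in the frame of rail between -0.022 and 0.022 m and y of gauge_grip in the frame of rail between -0.057 and 0.033 m and angle between the y axis of gauge_grip and the y axis of rail, either way round below 0.12 rad and angle between gauge_grip's own z axis and vertical below 0.4 rad and x of stick1_mid in the frame of rack between -0.02 and 0.02 m and y of stick1_mid in the frame of rack between -0.036 and 0.036 m and z of stick1_mid in the frame of rack between 0.01 and 0.09 m and x of stick2_mid in the frame of rack between -0.02 and 0.02 m and y of stick2_mid in the frame of rack between 0.04 and 0.112 m and z of stick2_mid in the frame of rack between 0.01 and 0.09 m and x of stick3_mid in the frame of rack between -0.02 and 0.02 m and y of stick3_mid in the frame of rack between -0.112 and -0.04 m and z of stick3_mid in the frame of rack between 0.01 and 0.09 m and x of stick4_mid in the frame of rack between -0.02 and 0.02 m and y of stick4_mid in the frame of rack between 0.04 and 0.112 m and z of stick4_mid in the frame of rack between 0.01 and 0.09 m and x of stick5_mid in the frame of rack between -0.02 and 0.02 m and y of stick5_mid in the frame of rack between -0.036 and 0.036 m and z of stick5_mid in the frame of rack between 0.01 and 0.09 m and angle between rack's own z axis and vertical below 0.15 rad); the robot touches nothing.
It fails at once if one of the bystanders is pushed away (more than 30 mm) (distance of any of cup, tin, sign, dish, pad, praline_tongs from where it was at the start of the episode above 0.03 m).
It fails at once if a stick is forced against the gauge (over 40 N) (contact force between any of stick1, stick2, stick3, stick4, stick5 and gauge above 40 N).
Of stick1, stick2, stick3, stick4, stick5 only 3 to 4 are there at a start; the rules pass over those that are not, and their reading is None.
At some moment in a run one of stand, rack may be knocked a few centimetres aside while the robot is not near it.
It also fails if it takes over 210 s, if anything falls off the work surface, if the arm or the gripper's body presses on something with over 40 N, if the wrist force passes 120 N, or if a joint passes its speed limit or range.

### The arm

A 7-joint arm with a two-finger parallel gripper is mounted at the origin on a cart in front of the work surface, level with it; the furniture and walls round the work are solid. World frame = base frame: x ahead of the robot, y to its left, z up, the work surface at z = 0. Lengths are in m, angles in rad, forces in N, time in s.
With the tool pointing down it reaches from about 0.4 to 0.875 m from the base axis. Payload 6.5 kg.
Tool frame: the origin (TCP) lies at the very end of the fingers, on their centre line; the grasp point (between the pads) lies 19 mm behind it; z points along the fingers, y is the line along which they close (so a half turn about z gives the same grasp; the last joint's range is limited). The gripper opens to 88 mm and grips with 3 to 60 N. Pads are 18 mm wide; open, the fingers measure 123 mm over their backs; the gripper's body (75 mm by 187 mm) begins 45 mm behind the grasp point.
Start: joints at [-1.299, 0.536, -0.004, 1.538, 0.003, 1.067, -0.071], TCP at [0.215, 0.613, 0.239] pointing down, gripper open.
Joint ranges: [-2.7, 2.7], [-0.37, 2.16], [-1.27, 1.26], [0.24, 2.4], [-1.31, 4.45], [0.19, 1.91], [-2.76, 2.76]. Speed limits (rad/s): [2.39, 2.39, 3.14, 3.14, 3.14, 3.14, 3.14].

### API

Orientations are given as a 3x3 rotation matrix whose columns are the frame's x, y, z axes.
In Python, from bench import * gives the robot as it stands. The module is installed in compiled form; this text tells all that it offers.
- The arm moves only by the tool step_arm, never from a script. Its argument "motion" is a list of rows, each a list of 7 numbers: the shift along the tool's x, y, z in mm, then the turn, a rotation vector about the tool's x, y, z in degrees, then the opening, from 0 (shut) to 1 (fully open). In form: [[x, y, z, wx, wy, wz, gripper], ...]. A call has 1 to 8 rows; each row is the pose to reach, as a shift and turn from the pose commanded when the call began, along the tool's axes at that moment; what a row does not reach only later rows make up. A row lasts 1/10 s, in which the tool goes at most 50 mm and 8.59 degrees, less where a joint would pass 70% of its speed; a pose out of reach is approached as far as the arm can. A call with a gripper value outside its range is refused whole. The fingers move at their own pace and stop on an object; the grip force is fixed at half the most. Time passes only in rows, so rows that repeat a pose let the fingers close. It gives the time, the measured TCP pose, the force, the opening and the grip force at its end, in the units of the state.
- observe(): the state, without advancing time (a new reading comes with each control period).
- get_image(name): name is "side" or "top"; returns the picture (384x512x3 uint8, red, green, blue); there is no depth.
- camera_params(name): a dict with "K" (3x3 intrinsics, pixels), "cam_to_world" (4x4, takes a point from camera to world coordinates). Camera axes: x right, y down, z forward; pixel columns grow to the right and rows downward; lengths in m; the calibration is good to about 2 mm. A picture is of the moment at which its call begins. camera_params takes no time and is no camera call.
- job_done(): hands the job in; it is judged then, once.
The state is a dict: "time": time; "joint_positions": joint angles; "qd": joint speeds; "tau": joint torques, N m; "position": TCP position; "eef_rot": TCP orientation; "contact_force": force on the tool from outside, world axes, zero at the start; "wrist_torque": the same for the moment, N m; "width": finger opening in m; "gripper_force": force on a finger pad.
Only numpy, scipy, OpenCV 4.12 (cv2) and the standard library are available. Lean on these libraries where they do the work, as an engineer would, in place of code of your own. Each camera call takes 0.05 s, during which the arm holds its last target. There are 200 camera calls.

## Working session

There is one attempt and no reset: what is moved stays moved. The work goes in short steps, Python scripts to look and compute and a tool call to move; the robot and the scene stay as the last step left them, time stands still between calls to the robot, and variables do not carry over. Pictures are saved under pics/ and viewed, at most 14 in all, crops included, and the job is handed in when it is done.

Besides the shell and the picture viewer there is one more tool, called in YAML: its name, and indented under it one key for each argument. step_arm: Moves the arm, as the interface text tells. Its arguments: {"type":"object","properties":{"motion":{"type":"array","items":{"type":"array","items":{"type":"number"}}}},"required":["motion"]}

```bash
mkdir -p pics
cat > h.py <<'E'
from bench import *
import numpy as np, cv2
def snap(name,fn,crop=None,scale=1):
    im=get_image(name)[:,:,::-1].copy()
    cv2.imwrite('pics/raw_'+fn,im)
    if crop: x0,y0,x1,y1=crop; im=im[y0:y1,x0:x1]
    if scale!=1: im=cv2.resize(im,None,fx=scale,fy=scale,interpolation=cv2.INTER_CUBIC)
    cv2.imwrite('pics/'+fn,im)
def proj(name,P):
    c=camera_params(name);K=np.array(c['K']);T=np.linalg.inv(np.array(c['cam_to_world']))
    p=(T[:3,:3]@np.atleast_2d(P).T).T+T[:3,3]; q=(K@p.T).T; return q[:,:2]/q[:,2:]
def ray(name,uv,z):
    c=camera_params(name);K=np.array(c['K']);T=np.array(c['cam_to_world'])
    out=[]
    for u,v in np.atleast_2d(uv):
        d=T[:3,:3]@np.linalg.solve(K,[u,v,1.]);o=T[:3,3];out.append(o+d*(z-o[2])/d[2])
    return np.array(out)
E
python3 - <<'E'
from h import *
np.set_printoptions(precision=4,suppress=True)
snap('top','t0.png',scale=1.5);snap('side','s0.png',scale=1.5)
for n in('top','side'):
    c=camera_params(n);print(n,np.array(c['K']),np.array(c['cam_to_world']))
o=observe();print(o['time'],o['position'],o['eef_rot'],o['width'])
E
```

```text
top [[387.1001   0.     254.1607]
 [  0.     387.1001 197.0502]
 [  0.       0.       1.    ]] [[ 0.0115 -0.9812  0.1926  0.3067]
 [-0.9999 -0.0098  0.0098 -0.0321]
 [-0.0077 -0.1927 -0.9812  1.2679]
 [ 0.      0.      0.      1.    ]]
side [[487.156    0.     256.4952]
 [  0.     487.156  191.1352]
 [  0.       0.       1.    ]] [[-0.9495 -0.136   0.2829  0.0498]
 [-0.3135  0.3624 -0.8777  1.5006]
 [ 0.0168 -0.922  -0.3867  0.7927]
 [ 0.      0.      0.      1.    ]]
0.1 [0.2153 0.6128 0.2379] [[-0.9435  0.3314 -0.0004]
 [ 0.3314  0.9435 -0.0015]
 [-0.0001 -0.0015 -1.    ]] 0.08797358058567716
```

View pics/t0.png

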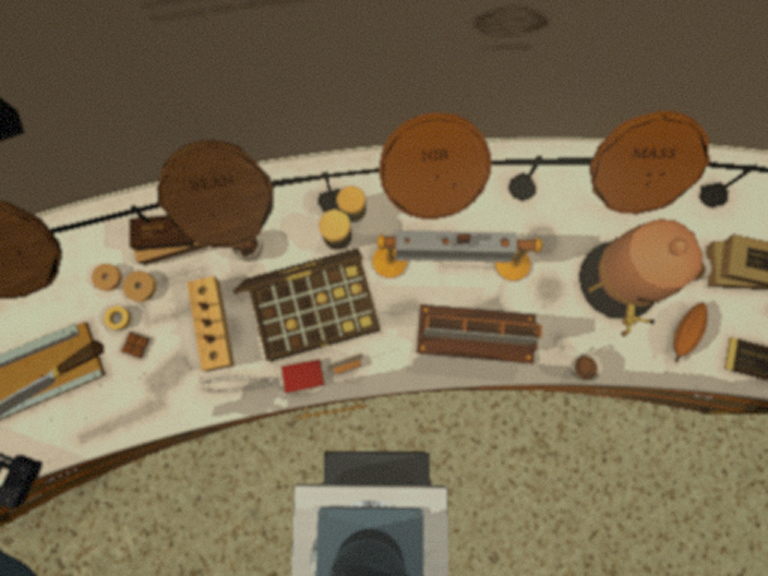

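View pics/s0.png

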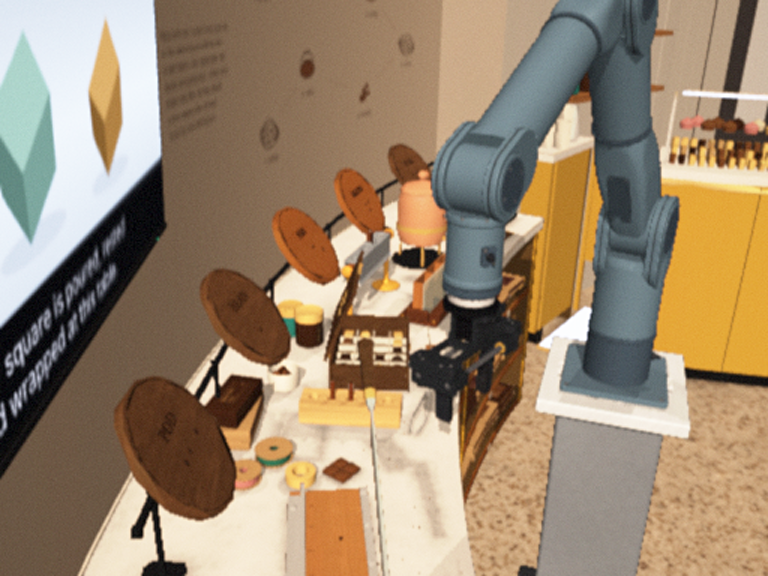

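The top view (scale 1.5) shows the rail with the gauge at about (460,245), the rack at (478,335), and the stand at (210,322) with sticks. Next I'll zoom in.

Run:
```python
import cv2,numpy as np
t=cv2.imread('pics/raw_t0.png');s=cv2.imread('pics/raw_s0.png')
a=t[145:250,240:380];b=t[170:255,110:180];c=s[230:300,190:280]
a=cv2.resize(a,(800,600),interpolation=cv2.INTER_CUBIC) if 0 else cv2.resize(a,None,fx=4,fy=4,interpolation=cv2.INTER_CUBIC)
b=cv2.resize(b,None,fx=3,fy=3,interpolation=cv2.INTER_CUBIC)
c=cv2.resize(c,None,fx=2.8,fy=2.8,interpolation=cv2.INTER_CUBIC)
W=np.zeros((600,800,3),np.uint8)
W[:420,:560]=a; W[:255,560:770]=b; W[300:300+c.shape[0],560:560+min(240,c.shape[1])]=c[:,:240]
cv2.imwrite('pics/m0.png',W)
```

```text
(no output)
```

View pics/m0.png

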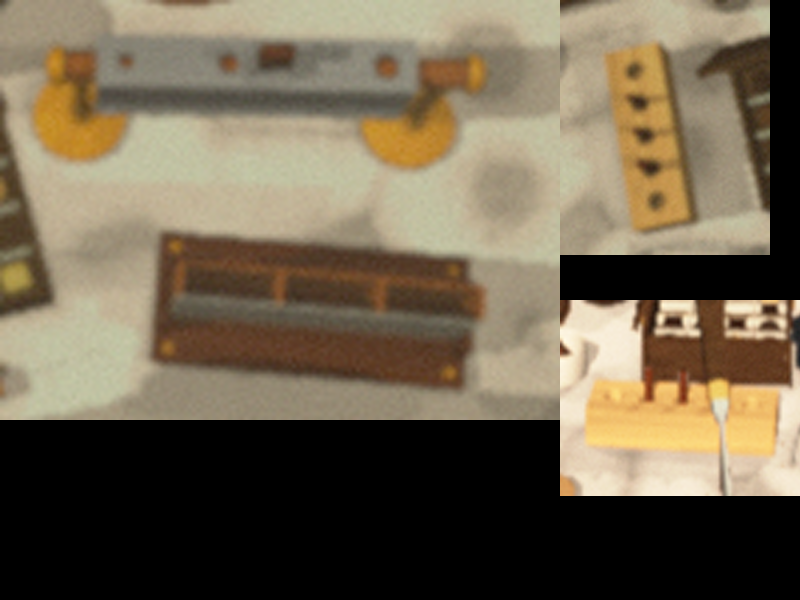

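The crop shows three sticks, in sockets 2 to 4. It also gives the gauge holes at (126,61), (228,63) and (387,67), and the rack foot corners. Now I'll turn these into positions.

```bash
cat >> h.py <<'E'
from scipy.optimize import least_squares
np.set_printoptions(precision=4,suppress=True)
def fit(uv,loc,z,n='top'):
    """planar pose (x,y,yaw) of body from pixel uv of local points loc (xy), at heights z"""
    loc=np.array(loc,float);z=np.broadcast_to(z,len(loc))
    def W(p):
        c,s=np.cos(p[2]),np.sin(p[2]);return np.c_[p[0]+c*loc[:,0]-s*loc[:,1],p[1]+s*loc[:,0]+c*loc[:,1],z]
    r=least_squares(lambda p:(proj(n,W(p))-uv).ravel(),[.6,0,0]);return r.x,r.fun.reshape(-1,2)
def tri(a,b):
    def f(P):return np.r_[(proj('top',P)-a)[0],(proj('side',P)-b)[0]]
    r=least_squares(f,[.6,0,.1]);return r.x,r.fun
E
python3 - <<'E'
from h import *
A=lambda l:np.array(l)/4+[240,145]
print('gauge',fit(A([(126,61),(228,63),(387,67)]),[(0,.096),(0,.02),(0,-.096)],.168))
print('finTop',ray('top',A([(277,49)]),.202))
print('rail ends',ray('top',A([(52,65),(480,73)]),.15))
print('rack',fit(A([(162,236),(466,258),(464,386),(153,362)]),[(.055,.128),(.055,-.128),(-.055,-.128),(-.055,.128)],.01))
print('screws', ray('top',A([(176,247),(454,271),(450,374),(168,349)]),.01))
B=lambda l:np.array(l)/3+[110,170]
# crop b offset 560
print('stand',fit(B([(606-560,53),(660-560,42),(692-560,218),(640-560,230)]),[(.03,.098)]*0+[(.03,.098),(.03,-.098),(-.03,-.098),(-.03,.098)],.044))
print('sock', ray('top',B([(635-560,70),(655-560,202)]),.044))
print('nib',tri([290,110],[305/1.5,245/1.5]),'mass',tri([434,107],[358/1.5,200/1.5]),'bean',tri([144,129],[245/1.5,315/1.5]))
print('grid box lid', ray('top',np.array([(237,285),(360,250)])/1.5,.05))
E
```

```text
gauge (array([ 0.6325, -0.1668, -0.015 ]), array([[-0.094 , -0.0381],
       [ 0.1973,  0.0612],
       [-0.1032, -0.0222]]))
finTop [[ 0.6336 -0.1778  0.202 ]]
rail ends [[ 0.6355 -0.0163  0.15  ]
 [ 0.6323 -0.3361  0.15  ]]
rack (array([ 0.4712, -0.2281, -0.0644]), array([[-0.8514, -0.951 ],
       [ 0.9605, -0.7484],
       [ 0.6228,  0.7657],
       [-0.7408,  0.8162]]))
screws [[ 0.5221 -0.1183  0.01  ]
 [ 0.5045 -0.3459  0.01  ]
 [ 0.4201 -0.3395  0.01  ]
 [ 0.4379 -0.1115  0.01  ]]
stand (array([0.4847, 0.345 , 0.1557]), array([[-16.6159,  22.6037],
       [ 26.0769,  17.555 ],
       [ 17.3232, -22.8125],
       [-26.5975, -17.9567]]))
sock [[0.5554 0.3658 0.044 ]
 [0.4136 0.3346 0.044 ]]
nib (array([ 0.7945, -0.1275,  0.1602]), array([ 0.0972,  0.3593, -0.4436, -0.1762])) mass (array([ 0.8083, -0.5648,  0.1614]), array([ 0.0085,  0.0342, -0.0515, -0.0169])) bean (array([0.7287, 0.3134, 0.1641]), array([ 0.0527,  0.1836, -0.1783, -0.0797]))
grid box lid [[0.5659 0.2903 0.05  ]
 [0.6462 0.0273 0.05  ]]
```

Run:
```python
from h import *
for b in [(330,350),(345,300),(357,258)]:
    print('lid near end',b,tri(np.array([238,286])/1.5,np.array(b)/1.5),'far',tri(np.array([358,250])/1.5,np.array(b)/1.5))
import cv2
s=cv2.imread('pics/raw_s0.png');t=cv2.imread('pics/raw_t0.png')
a=cv2.resize(s[160:300,180:290],None,fx=4,fy=4,interpolation=cv2.INTER_CUBIC);b=cv2.resize(t[155:260,110:195],None,fx=4,fy=4,interpolation=cv2.INTER_CUBIC)
W=np.zeros((560,780,3),np.uint8);W[:560,:440]=a;W[:420,440:780]=b;cv2.imwrite('pics/m1.png',W)
```

```text
lid near end (330, 350) (array([0.5565, 0.2765, 0.0964]), array([-0.1871, -0.7918,  0.7694,  0.2269])) far (array([ 0.6657,  0.0349, -0.0398]), array([ 0.3647,  1.531 , -1.5813, -0.4754]))
lid near end (345, 300) (array([0.5341, 0.2492, 0.1998]), array([-0.1609, -0.6813,  0.7152,  0.2107])) far (array([0.6286, 0.028 , 0.0963]), array([ 0.3473,  1.4575, -1.6264, -0.4892]))
lid near end (357, 258) (array([0.5164, 0.2271, 0.2841]), array([-0.1821, -0.7708,  0.8676,  0.2558])) far (array([0.5998, 0.0227, 0.2039]), array([ 0.2876,  1.2061, -1.443 , -0.4348]))
```

View pics/m1.png

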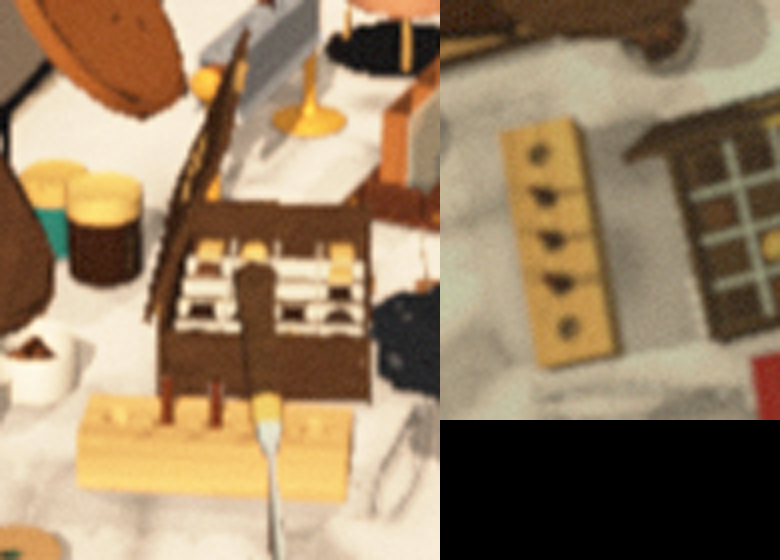

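The lid of the praline box rises to about z 0.16 at (0.54, 0.26), so I'll keep clear of it. Next is a helper that works out move numbers, then the approach to the gauge fin.

```bash
cat >> h.py <<'E'
from scipy.spatial.transform import Rotation as Ro
def mv(p,ang=None,base=None):
    """tool-frame shift (mm) & turn (deg) to world p, tool down with tool y axis at world angle ang (deg from +y, ccw). base=(p,ang) of commanded pose"""
    o=observe()
    if base is None: R=np.array(o['eef_rot']);P=np.array(o['position'])
    else:
        a=np.radians(base[1]);y=np.array([-np.sin(a),np.cos(a),0]);z=np.array([0,0,-1.]);R=np.c_[np.cross(y,z),y,z];P=np.array(base[0])
    d=R.T@(np.array(p)-P)*1000
    r=np.zeros(3)
    if ang is not None:
        a=np.radians(ang);y=np.array([-np.sin(a),np.cos(a),0]);z=np.array([0,0,-1.]);G=np.c_[np.cross(y,z),y,z]
        r=np.degrees(Ro.from_matrix(R.T@G).as_rotvec())
    print(np.round(d,1),np.round(r,2),'len',round(np.linalg.norm(d)))
E
python3 - <<'E'
from h import *
mv([.45,.17,.33],-.9)
mv([.6323,-.1788,.33],-.9)
mv([.6323,-.1788,.33],-.9,([.45,.17,.33],-.9))
E
```

```text
[-368.2 -340.1  -91.5] [ -0.09  -0.01 -18.45] len 510
[-655.8 -608.8  -91.1] [ -0.09  -0.01 -18.45] len 899
[-187.8 -345.9    0. ] [0. 0. 0.] len 394
```

step_arm:
  motion:
    - [0, 0, -50, 0, 0, 0, 1]
    - [-20, -20, -91, 0, 0, -4, 1]
    - [-55, -50, -91, 0, 0, -8, 1]
    - [-90, -83, -91, 0, 0, -12, 1]
    - [-125, -116, -91, 0, 0, -18.45, 1]
    - [-160, -149, -91, 0, 0, -18.45, 1]
    - [-195, -182, -91, 0, 0, -18.45, 1]
    - [-230, -214, -91, 0, 0, -18.45, 1]

```text
time: 0.9
position: [0.362, 0.333, 0.3296]
eef_rot: [[-1.0, 0.016, -0.0], [0.016, 1.0, -0.0], [0.0, -0.0, -1.0]]
contact_force: [0.2, 1.0, -0.4]
width: 0.088
gripper_force: 0.0
```

Run:
```python
from h import *
o=observe();print(o['position'],o['eef_rot'],o['contact_force'])
mv([.6323,-.1788,.33],-.9)
```

```text
[0.362  0.333  0.3296] [[-0.9999  0.0159 -0.0002]
 [ 0.0159  0.9999 -0.0002]
 [ 0.0002 -0.0002 -1.    ]] [ 0.1747  0.9908 -0.4263]
[-278.4 -507.4   -0.4] [-0.01 -0.01 -0.01] len 579
```

step_arm:
  motion:
    - [-24, -43, 0, 0, 0, 0, 1]
    - [-48, -86, 0, 0, 0, 0, 1]
    - [-72, -129, 0, 0, 0, 0, 1]
    - [-96, -172, 0, 0, 0, 0, 1]
    - [-120, -215, 0, 0, 0, 0, 1]
    - [-144, -258, 0, 0, 0, 0, 1]
    - [-168, -301, 0, 0, 0, 0, 1]
    - [-190, -344, 0, 0, 0, 0, 1]

```text
time: 1.7
position: [0.5466, -0.0137, 0.3296]
eef_rot: [[-1.0, 0.016, -0.0], [0.016, 1.0, 0.0], [0.0, 0.0, -1.0]]
contact_force: [0.1, 0.3, 0.5]
width: 0.0882
gripper_force: 0.0
```

step_arm:
  motion:
    - [-23, -43, 0, 0, 0, 0, 1]
    - [-46, -86, 0, 0, 0, 0, 1]
    - [-70, -129, 10, 0, 0, 0, 1]
    - [-87, -163, 30, 0, 0, 0, 1]
    - [-88, -164, 60, 0, 0, 0, 0.6]
    - [-88, -164, 90, 0, 0, 0, 0.6]
    - [-88, -164, 100, 0, 0, 0, 0.6]
    - [-88, -164, 100, 0, 0, 0, 0.6]

```text
time: 2.5
position: [0.6305, -0.1765, 0.2282]
eef_rot: [[-1.0, 0.015, -0.003], [0.015, 1.0, 0.001], [0.003, 0.001, -1.0]]
contact_force: [0.2, 0.7, 0.5]
width: 0.0583
gripper_force: 0.0
```

Run:
```python
from h import *
o=observe();print(o['position'],o['contact_force'],o['width'])
mv([.6323,-.1788,.174],-.9)
im=np.mean([get_image('top').astype(float) for _ in range(4)],0)[:,:,::-1]
im2=np.mean([get_image('side').astype(float) for _ in range(4)],0)[:,:,::-1]
a=cv2.resize(im[130:250,230:380],None,fx=4,fy=4,interpolation=cv2.INTER_CUBIC)
b=cv2.resize(im2[100:200,215:265],None,fx=4,fy=4,interpolation=cv2.INTER_CUBIC)
W=np.zeros((480,800,3));W[:480,:600]=a;W[:400,600:800]=b;cv2.imwrite('pics/m2.png',W)
```

```text
[ 0.6305 -0.1765  0.2282] [0.2183 0.6819 0.4542] 0.05829546964002887
[-2.  -2.3 54.2] [ 0.04 -0.19  0.02] len 54[ WARN:0@4.622] global loadsave.cpp:1063 imwrite_ Unsupported depth image for selected encoder is fallbacked to CV_8U.
```

View pics/m2.png

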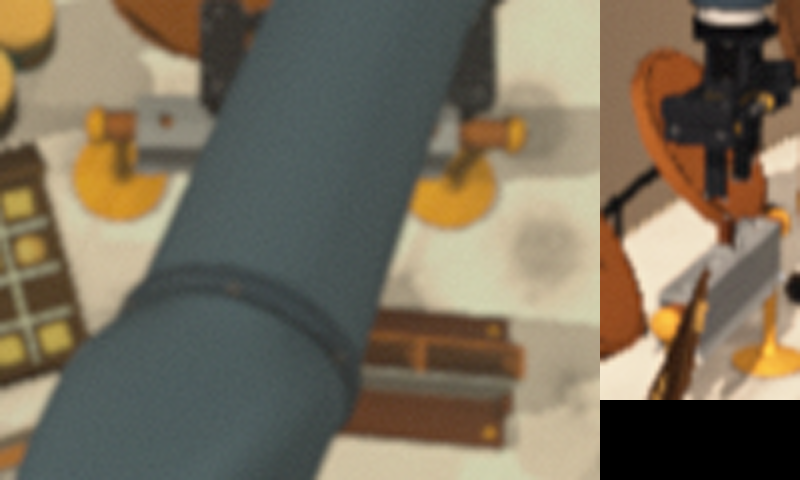

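The gripper is above the fin; the side crop shows the fin at (727,230) between the fingers. Descending and closing.

step_arm:
  motion:
    - [-2, -2, 20, 0, 0, 0, 0.6]
    - [-2, -2, 40, 0, 0, 0, 0.6]
    - [-2, -2, 53, 0, 0, 0, 0.6]
    - [-2, -2, 53, 0, 0, 0, 0.6]
    - [-2, -2, 53, 0, 0, 0, 0]
    - [-2, -2, 53, 0, 0, 0, 0]
    - [-2, -2, 53, 0, 0, 0, 0]
    - [-2, -2, 53, 0, 0, 0, 0]

```text
time: 3.7
position: [0.6341, -0.1786, 0.1777]
eef_rot: [[-1.0, 0.015, 0.002], [0.015, 1.0, 0.001], [-0.002, 0.001, -1.0]]
contact_force: [-0.0, 2.4, 3.0]
width: 0.0256
gripper_force: 30.0
```

step_arm:
  motion:
    - [0, 0, 0, 0, 0, 0, 0]
    - [0, 0, 0, 0, 0, 0, 0]
    - [0, 0, 0, 0, 0, 0, 0]

```text
time: 4.0
position: [0.6341, -0.1786, 0.1777]
eef_rot: [[-1.0, 0.015, 0.001], [0.015, 1.0, 0.001], [-0.001, 0.001, -1.0]]
contact_force: [-1.0, 2.8, 6.4]
width: 0.0256
gripper_force: 30.0
```

Gripped at 25.6 mm. Lifting, and refining the rack pose meanwhile from the first picture.

step_arm:
  motion:
    - [0, 0, -10, 0, 0, 0, 0]
    - [0, 0, -30, 0, 0, 0, 0]
    - [0, 0, -55, 0, 0, 0, 0]
    - [0, 0, -80, 0, 0, 0, 0]
    - [0, 0, -95, 0, 0, 0, 0]
    - [0, 0, -95, 0, 0, 0, 0]

```text
time: 4.6
position: [0.6343, -0.1801, 0.2739]
eef_rot: [[-1.0, 0.016, 0.003], [0.016, 1.0, -0.001], [-0.004, -0.001, -1.0]]
contact_force: [-0.3, -0.0, -3.5]
width: 0.0257
gripper_force: 30.0
```

Run:
```python
from h import *
o=observe();print(o['position'],o['contact_force'],o['width'],o['wrist_torque'])
t=cv2.imread('pics/raw_t0.png');F=5;x0,y0=270,195
a=cv2.resize(t[y0:y0+60,x0:x0+105],None,fx=F,fy=F,interpolation=cv2.INTER_CUBIC)
def draw(p,loc,z,col):
    c,s=np.cos(p[2]),np.sin(p[2]);q=proj('top',[[p[0]+c*u-s*v,p[1]+s*u+c*v,z] for u,v in loc])
    # (u+.5)*F-.5 convention
    q=((q-[x0,y0])+.5)*F-.5
    cv2.polylines(a2,[np.round(q).astype(int)],True,col,1)
A=[]
for yaw in(-.064,-.078):
    a2=a.copy();p=(.4712,-.2285,yaw)
    draw(p,[(.055,.128),(.055,-.128),(-.055,-.128),(-.055,.128)],.01,(0,255,0))
    draw(p,[(.015,.116),(.015,-.116),(-.015,-.116),(-.015,.116)],.108,(255,255,0));A.append(a2)
cv2.imwrite('pics/m3.png',np.vstack(A))
```

```text
[ 0.6343 -0.1801  0.2739] [-0.2812 -0.0318 -3.4919] 0.025702820895716783 [-0.0039 -0.0156  0.0235]
```

View pics/m3.png

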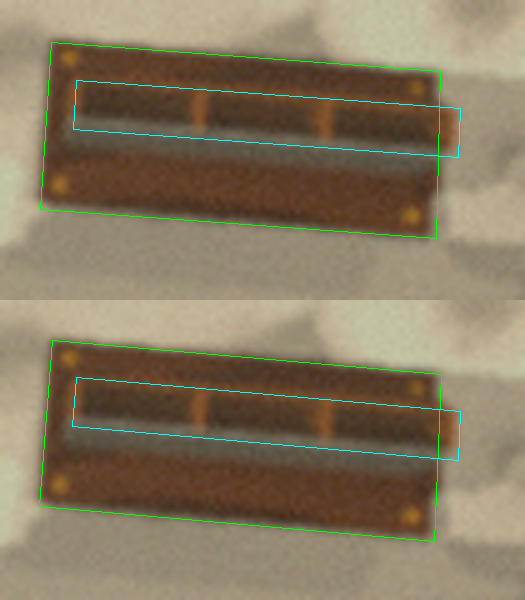

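The overlay fits well (foot corners within about 1 px); I take yaw -0.068. Moving over the rack.

step_arm:
  motion:
    - [30, -12, 0, 0, 0, 1, 0]
    - [65, -25, 0, 0, 0, 2, 0]
    - [100, -40, 10, 0, 0, 3, 0]
    - [135, -53, 30, 0, 0, 3, 0]
    - [155, -60, 50, 0, 0, 3, 0]
    - [162, -62.6, 70, 0, 0, 3, 0]
    - [162, -62.6, 74, 0, 0, 3, 0]
    - [162, -62.6, 74, 0, 0, 3, 0]

```text
time: 5.4
position: [0.4701, -0.2388, 0.1968]
eef_rot: [[-0.998, 0.068, -0.002], [0.068, 0.998, 0.001], [0.002, 0.001, -1.0]]
contact_force: [0.2, -0.7, -2.2]
width: 0.0259
gripper_force: 30.0
```

Run:
```python
from h import *
o=observe();print(o['position'],o['eef_rot'])
mv([.4714,-.2405,.1237],-3.9)
g=lambda n:np.mean([get_image(n).astype(float) for _ in range(4)],0)[:,:,::-1]
im=g('top');im2=g('side')
cv2.imwrite('pics/raw_t4.png',im.astype(np.uint8));cv2.imwrite('pics/raw_s4.png',im2.astype(np.uint8))
a=cv2.resize(im[185:265,260:380],None,fx=4,fy=4,interpolation=cv2.INTER_CUBIC)
b=cv2.resize(im2[130:230,250:320],None,fx=4,fy=4,interpolation=cv2.INTER_CUBIC)
W=np.zeros((400,780,3));W[:320,:480]=a;W[:400,490:770]=b;cv2.imwrite('pics/m4.png',W.astype(np.uint8))
```

```text
[ 0.4701 -0.2388  0.1968] [[-0.9977  0.0679 -0.002 ]
 [ 0.0679  0.9977  0.0007]
 [ 0.002   0.0005 -1.    ]]
[-1.5 -1.7 73.1] [ 0.03 -0.12  0.  ] len 73
```

View pics/m4.png

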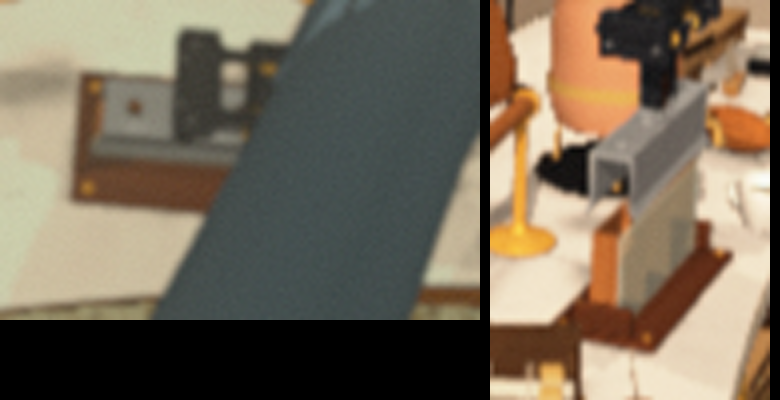

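Side view: the gauge's open end spans columns 592–637 above the trough wall at 595–625, so it looks aligned. Checking the hole against its expected position numerically, then descending.

Run:
```python
from h import *
t=cv2.imread('pics/raw_t4.png').astype(float)
r=t[205:219,286:302].sum(2); # dark/brown hole
w=np.clip(np.median(r)-30-r,0,None);w[:, :3]=0;w[:, -4:]=0
ys,xs=np.mgrid[205:219,286:302];print('hole px',(w*xs).sum()/w.sum(),(w*ys).sum()/w.sum())
yaw=-.068
for tx in(-.001,0.,.001):
    P=np.array([.4701-tx,-.2388,.187]);d=.108;print(tx,proj('top',P+[-np.sin(yaw)*d,np.cos(yaw)*d,0]))
```

```text
hole px 293.167 211.54
-0.001 [[292.8489 211.5048]]
0.0 [[292.8517 211.8551]]
0.001 [[292.8544 212.2054]]
```

step_arm:
  motion:
    - [-1.5, -1.7, 8, 0, 0, 0, 0]
    - [-1.5, -1.7, 16, 0, 0, 0, 0]
    - [-1.5, -1.7, 24, 0, 0, 0, 0]
    - [-1.5, -1.7, 30, 0, 0, 0, 0]
    - [-1.5, -1.7, 30, 0, 0, 0, 0]

```text
time: 6.3
position: [0.4711, -0.2407, 0.1665]
eef_rot: [[-0.998, 0.068, -0.002], [0.068, 0.998, 0.001], [0.002, 0.001, -1.0]]
contact_force: [-0.4, 0.5, -3.4]
width: 0.0259
gripper_force: 30.0
```

step_arm:
  motion:
    - [0, 0, 8, 0, 0, 0, 0]
    - [0, 0, 16, 0, 0, 0, 0]
    - [0, 0, 24, 0, 0, 0, 0]
    - [0, 0, 32, 0, 0, 0, 0]
    - [0, 0, 37, 0, 0, 0, 0]
    - [0, 0, 39, 0, 0, 0, 0]
    - [0, 0, 39, 0, 0, 0, 0]

```text
time: 7.0
position: [0.4717, -0.241, 0.1284]
eef_rot: [[-0.998, 0.068, -0.0], [0.068, 0.998, 0.0], [0.0, 0.0, -1.0]]
contact_force: [-0.2, 0.2, -2.9]
width: 0.0256
gripper_force: 30.0
```

Run:
```python
from h import *
o=observe();print(o['position'],o['contact_force'],o['wrist_torque'],o['width'])
```

```text
[ 0.4717 -0.241   0.1284] [-0.2296  0.2133 -2.881 ] [-0.0364 -0.0312  0.0071] 0.02561714915858065
```

Smooth so far. Continuing gently to contact.

step_arm:
  motion:
    - [0, 0, 2, 0, 0, 0, 0]
    - [0, 0, 3, 0, 0, 0, 0]
    - [0, 0, 4, 0, 0, 0, 0]
    - [0, 0, 4, 0, 0, 0, 0]

```text
time: 7.4
position: [0.4718, -0.241, 0.1247]
eef_rot: [[-0.998, 0.068, 0.0], [0.068, 0.998, 0.0], [0.0, 0.0, -1.0]]
contact_force: [-0.0, -0.0, -2.5]
width: 0.0253
gripper_force: 30.0
```

step_arm:
  motion:
    - [0, 0, 1, 0, 0, 0, 0]
    - [0, 0, 2, 0, 0, 0, 0]
    - [0, 0, 2, 0, 0, 0, 0]

```text
time: 7.7
position: [0.4721, -0.2412, 0.1236]
eef_rot: [[-0.998, 0.068, 0.001], [0.068, 0.998, 0.0], [-0.001, 0.0, -1.0]]
contact_force: [-2.8, 0.5, 6.8]
width: 0.0254
gripper_force: 30.0
```

Seated: contact at exactly the expected height of 0.1236. Releasing, retreating up, and heading toward the stand.

step_arm:
  motion:
    - [0, 0, -1, 0, 0, 0, 0]
    - [0, 0, -1, 0, 0, 0, 0.6]
    - [0, 0, -1, 0, 0, 0, 0.6]
    - [0, 0, -1, 0, 0, 0, 0.6]
    - [0, 0, -20, 0, 0, 0, 0.6]
    - [0, 0, -50, 0, 0, 0, 0.6]
    - [0, 0, -100, 0, 0, 0, 0.6]
    - [0, 0, -150, 0, 0, 0, 0.6]

```text
time: 8.5
position: [0.4712, -0.2409, 0.274]
eef_rot: [[-0.998, 0.068, -0.001], [0.068, 0.998, 0.0], [0.001, 0.0, -1.0]]
contact_force: [0.8, -0.5, 0.1]
width: 0.0529
gripper_force: 0.0
```

step_arm:
  motion:
    - [0, 45, -20, 0, 0, 3, 0.6]
    - [0, 95, -30, 0, 0, 7, 0.6]
    - [0, 145, -30, 0, 0, 12, 0.6]
    - [0, 195, -30, 0, 0, 15, 0.6]
    - [0, 245, -30, 0, 0, 15, 0.6]
    - [0, 295, -30, 0, 0, 15, 0.6]
    - [0, 345, -30, 0, 0, 15, 0.6]
    - [0, 390, -30, 0, 0, 15, 0.6]

```text
time: 9.3
position: [0.4982, 0.1505, 0.3029]
eef_rot: [[-0.946, 0.323, 0.0], [0.323, 0.946, 0.001], [-0.0, 0.001, -1.0]]
contact_force: [1.3, 0.2, -0.4]
width: 0.0531
gripper_force: 0.0
```

Run:
```python
from h import *
o=observe();print(o['position'])
g=lambda n:np.mean([get_image(n).astype(float) for _ in range(6)],0)[:,:,::-1]
im=g('top');cv2.imwrite('pics/raw_t5.png',im.astype(np.uint8));im2=g('side');cv2.imwrite('pics/raw_s5.png',im2.astype(np.uint8))
a=cv2.resize(im[185:265,260:370],None,fx=5,fy=5,interpolation=cv2.INTER_CUBIC)
b=cv2.resize(im[165:245,120:170],None,fx=4,fy=4,interpolation=cv2.INTER_CUBIC)
W=np.zeros((400,760,3));W[:400,:550]=a;W[:320,555:755]=b;cv2.imwrite('pics/m5.png',W.astype(np.uint8))
```

```text
[0.4982 0.1505 0.3029]
```

View pics/m5.png

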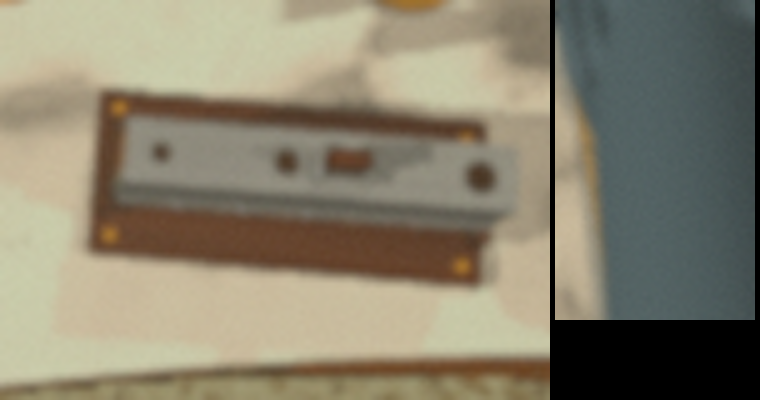

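The gauge sits over the rack, with holes in the crop at (161,152), (287,161) and (481,177). Computing the hole centres.

```bash
cat >> h.py <<'E'
def holes(im,guess,rad=3.2):
    g=im.astype(float).sum(2);out=[]
    for u,v in guess:
        for _ in range(4):
            ys,xs=np.mgrid[0:g.shape[0],0:g.shape[1]];m=np.hypot(xs-u,ys-v)<rad
            w=np.where(m,np.clip(np.percentile(g[np.hypot(xs-u,ys-v)<rad+1],75)-20-g,0,None),0)
            u,v=(w*xs).sum()/w.sum(),(w*ys).sum()/w.sum()
        out.append((u,v))
    return np.array(out)
E
python3 - <<'E'
from h import *
im=cv2.imread('pics/raw_t5.png')
G=(np.array([(161,152),(287,161),(481,177)])+.5)/5-.5+[260,185]
uv=holes(im,G);print(uv,G)
p,r=fit(uv,[(0,.096),(0,.02),(0,-.096)],.114);print(p,r)
c,s=np.cos(p[2]),np.sin(p[2])
for l in(.096,.02,-.096,-.012):print(l,p[0]-s*l,p[1]+c*l)
mv([.4491,.3424,.16],-18.9);mv([.4491,.3424,.25],-18.9)
E
```

```text
[[291.8009 214.9867]
 [316.9225 216.8672]
 [355.6681 220.0181]] [[291.8 215. ]
 [317.  216.8]
 [355.8 220. ]]
[ 0.4729 -0.23   -0.0694] [[-0.0962 -0.046 ]
 [ 0.0577  0.0688]
 [ 0.0382 -0.0248]]
0.096 0.47954274201739455 -0.1342098851064866
0.02 0.4742707302739619 -0.2100268086274071
-0.096 0.4662239755076699 -0.3257473761067068
-0.012 0.4720509358556744 -0.24194972379411048
[110.2 168.5 142.8] [ 0.    0.01 -0.08] len 247
[110.2 168.5  52.8] [ 0.    0.01 -0.08] len 208
```

Run:
```python
from h import *
a=cv2.imread('pics/raw_s0.png');b=cv2.imread('pics/raw_s5.png')
W=np.hstack([cv2.resize(i[235:300,190:275],None,fx=4.5,fy=4.5,interpolation=cv2.INTER_CUBIC) for i in(a,b)])
cv2.imwrite('pics/m6.png',W)
g=lambda i:cv2.cvtColor(i,cv2.COLOR_BGR2GRAY)[260:285,195:270].astype(np.float32)
print(cv2.phaseCorrelate(g(a),g(b)))
```

```text
((0.4402026523884146, 0.441140509146253), 0.9781482816060384)
```

View pics/m6.png

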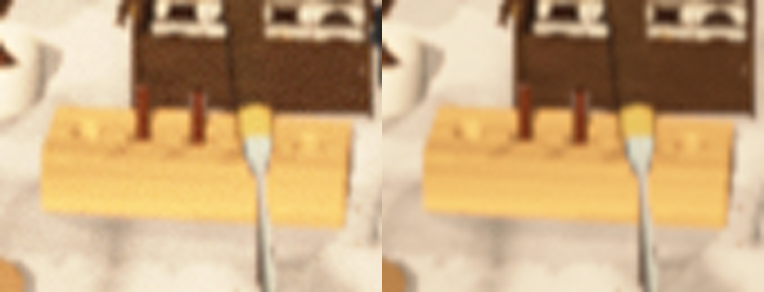

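Run:
```python
from h import *
print('handle end',tri(np.array([101,344])/1.5,[243.7,226]))
print('ferrule',tri(np.array([62,374])/1.5,[247.5,262]))
Z=lambda u,v:((u+.5)/4.5-.5+190,(v+.5)/4.5-.5+235)
# sticks: x along side ray at base(z .044) and top(.078), given known line; solve position along row
S=np.array([(.5200,.3580),(.4845,.3502),(.4491,.3424)])
print('pred top',[((proj('side',[*s,.078])[0]-[190,235]+.5)*4.5-.5) for s in S])
print('pred base',[((proj('side',[*s,.044])[0]-[190,235]+.5)*4.5-.5) for s in S])
print('pred top m5-like', proj('top',np.c_[S,[.078]*3]), proj('top',np.c_[S,[.044]*3]))
```

```text
handle end (array([0.4138, 0.4749, 0.2418]), array([ 0.1354,  0.6135, -0.5707, -0.1423]))
ferrule (array([0.3677, 0.5648, 0.1973]), array([-0.2713, -1.2915,  1.0948,  0.2396]))
pred top [array([145.3193,  85.1808]), array([201.2072,  88.9301]), array([257.2021,  92.6694])]
pred base [array([145.8763, 130.8031]), array([201.2487, 134.6203]), array([256.7249, 138.4271])]
pred top m5-like [[133.3184 202.2418]
 [134.9991 213.4812]
 [136.7014 224.8182]] [[136.6359 204.1391]
 [138.2899 215.0864]
 [139.9645 226.1254]]
```

The stand is unmoved. Going to the nearest stick at (0.451, 0.343).

Run:
```python
from h import *
mv([.451,.343,.25],-18.9);mv([.451,.343,.052],-18.9)
```

```text
[108.6 169.7  52.8] [ 0.    0.01 -0.08] len 208
[108.6 169.6 250.8] [ 0.    0.01 -0.08] len 322
```

step_arm:
  motion:
    - [22, 34, 0, 0, 0, 0, 0.6]
    - [44, 68, 0, 0, 0, 0, 0.6]
    - [66, 102, 0, 0, 0, 0, 0.6]
    - [88, 137, 10, 0, 0, 0, 0.6]
    - [108.6, 169.7, 40, 0, 0, 0, 0.6]
    - [108.6, 169.7, 85, 0, 0, 0, 0.6]
    - [108.6, 169.7, 130, 0, 0, 0, 0.6]
    - [108.6, 169.7, 170, 0, 0, 0, 0.6]

```text
time: 10.7
position: [0.4503, 0.3436, 0.1308]
eef_rot: [[-0.946, 0.324, -0.0], [0.324, 0.946, -0.0], [0.0, -0.0, -1.0]]
contact_force: [0.3, 0.3, 0.4]
width: 0.053
gripper_force: 0.0
```

step_arm:
  motion:
    - [0, 0, 30, 0, 0, 0, 0.6]
    - [0, 0, 50, 0, 0, 0, 0.6]
    - [0, 0, 50, 0, 0, 0, 0.6]

```text
time: 11.0
position: [0.4491, 0.3422, 0.0801]
eef_rot: [[-0.946, 0.324, -0.004], [0.324, 0.946, -0.004], [0.003, -0.005, -1.0]]
contact_force: [-0.6, 0.2, 0.8]
width: 0.0532
gripper_force: 0.0
```

Run:
```python
from h import *
o=observe();print(o['position'],o['contact_force']);mv([.451,.343,.051],-18.9)
g=lambda n:np.mean([get_image(n).astype(float) for _ in range(3)],0)[:,:,::-1]
im=g('side');cv2.imwrite('pics/m7.png',cv2.resize(im[205:295,185:285],None,fx=5,fy=5,interpolation=cv2.INTER_CUBIC).astype(np.uint8))
```

```text
[0.4491 0.3422 0.0801] [-0.5536  0.1749  0.7867]
[-1.6  1.5 29.1] [-0.27 -0.15 -0.02] len 29
```

View pics/m7.png

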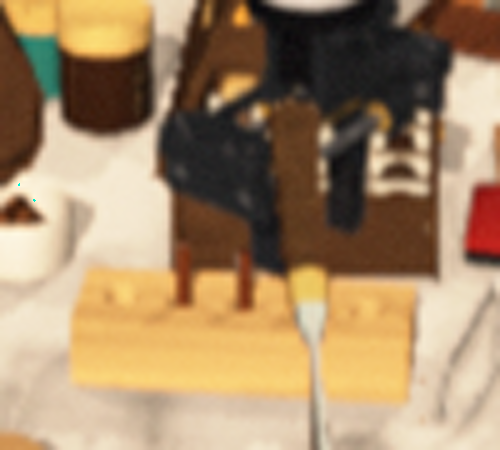

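The fingers straddle stick 3 and clear stick 2, which is at (245,280). Descending and gripping.

step_arm:
  motion:
    - [0, 0, 15, 0, 0, 0, 0.6]
    - [0, 0, 29, 0, 0, 0, 0.6]
    - [0, 0, 29, 0, 0, 0, 0.6]
    - [0, 0, 29, 0, 0, 0, 0]
    - [0, 0, 29, 0, 0, 0, 0]
    - [0, 0, 29, 0, 0, 0, 0]
    - [0, 0, 29, 0, 0, 0, 0]
    - [0, 0, 29, 0, 0, 0, 0]

```text
time: 11.95
position: [0.4508, 0.3439, 0.054]
eef_rot: [[-0.946, 0.324, 0.0], [0.324, 0.946, 0.0], [-0.0, 0.0, -1.0]]
contact_force: [-0.3, 0.1, -0.8]
width: 0.015
gripper_force: 0.0
```

step_arm:
  motion:
    - [0, 0, 0, 0, 0, 0, 0]
    - [0, 0, 0, 0, 0, 0, 0]
    - [0, 0, 0, 0, 0, 0, 0]

```text
time: 12.25
position: [0.4508, 0.3439, 0.0539]
eef_rot: [[-0.946, 0.324, 0.0], [0.324, 0.946, 0.0], [-0.0, 0.0, -1.0]]
contact_force: [-0.2, 0.5, 1.9]
width: 0.012
gripper_force: 30.0
```

Width 12.0 mm, so this is a 13 mm stick for the middle hole. I'll lift it and measure its offset along the pads in the side view.

step_arm:
  motion:
    - [0, 0, -15, 0, 0, 0, 0]
    - [0, 0, -40, 0, 0, 0, 0]
    - [0, 0, -80, 0, 0, 0, 0]
    - [0, 0, -120, 0, 0, 0, 0]
    - [0, 0, -150, 0, 0, 0, 0]
    - [0, 0, -150, 0, 0, 0, 0]
    - [0, 0, -150, 0, 0, 0, 0]
    - [0, 0, -150, 0, 0, 0, 0]

```text
time: 13.05
position: [0.4499, 0.3432, 0.203]
eef_rot: [[-0.946, 0.324, -0.001], [0.324, 0.946, -0.001], [0.001, -0.002, -1.0]]
contact_force: [0.3, 0.1, 1.5]
width: 0.012
gripper_force: 30.0
```

```bash
cat >> h.py <<'E'
def avg(n,k=6): return np.mean([get_image(n).astype(float) for _ in range(k)],0)[:,:,::-1]
def crop(im,c,half,F,fn,pts=()):
    x0,y0=int(c[0]-half),int(c[1]-half);a=cv2.resize(im[y0:y0+2*half,x0:x0+2*half],None,fx=F,fy=F,interpolation=cv2.INTER_CUBIC).clip(0,255).astype(np.uint8)
    for p in pts:
        q=((np.array(p)-[x0,y0])+.5)*F-.5;cv2.circle(a,tuple(int(round(t)) for t in q),2,(0,255,0),-1)
    cv2.imwrite('pics/'+fn,a)
E
python3 - <<'E'
from h import *
o=observe();P=np.array(o['position']);print(P,o['width'])
im=avg('side');cv2.imwrite('pics/raw_s8.png',im)
pts=[proj('side',P+[0,0,d])[0] for d in(0,-.01,-.02,-.03)]
print(pts)
crop(im,pts[2],25,10,'m8.png',pts)
E
```

```text
[0.4499 0.3432 0.203 ] 0.01197846495810665
[array([246.8004, 216.2191]), array([246.7678, 219.4483]), array([246.7353, 222.6591]), array([246.7031, 225.8519])][ WARN:0@3.175] global loadsave.cpp:1063 imwrite_ Unsupported depth image for selected encoder is fallbacked to CV_8U.
```

View pics/m8.png

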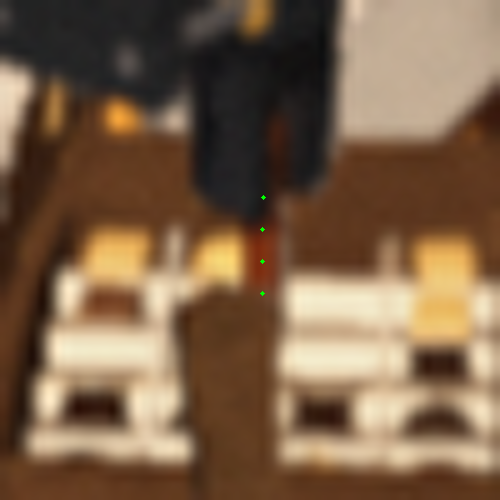

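The stick is centred at the TCP: dots at column 263, stick centre at about 262. Travelling to the middle hole with the tool turned about 75°, so the fingers clear the fin.

Run:
```python
from h import *
print(np.round(observe()['joint_positions'],2))
mv([.45,.30,.29],-18.9);mv([.4743,-.2097,.19],-93.9)
```

```text
[-0.85  0.44  0.16  1.8  -0.09  0.91  0.58]
[-13.7 -41.4 -86.9] [-0.07 -0.03 -0.  ] len 97
[-201.9 -515.6   13.5] [-0.08  0.02 75.  ] len 554
```

step_arm:
  motion:
    - [0, 0, -45, 0, 0, 0, 0]
    - [-10, -30, -85, 0, 0, 5, 0]
    - [-28, -75, -85, 0, 0, 13, 0]
    - [-46, -120, -85, 0, 0, 21, 0]
    - [-64, -166, -85, 0, 0, 29, 0]
    - [-82, -212, -85, 0, 0, 37, 0]
    - [-100, -258, -85, 0, 0, 45, 0]
    - [-118, -303, -85, 0, 0, 52, 0]

```text
time: 14.15
position: [0.4638, 0.0169, 0.2888]
eef_rot: [[-0.322, 0.947, 0.0], [0.947, 0.322, 0.0], [0.0, 0.0, -1.0]]
contact_force: [0.8, 0.2, -0.2]
width: 0.0119
gripper_force: 30.0
```

Run:
```python
from h import *
print(np.round(observe()['joint_positions'],2))
mv([.4743,-.2097,.29],-93.9);mv([.4743,-.2097,.165],-93.9)
```

```text
[-0.57  0.16  0.49  1.98 -0.09  1.03  0.29]
[-217.9  -63.    -1.3] [ 0.02 -0.01 22.68] len 227
[-217.9  -63.   123.7] [ 0.02 -0.01 22.68] len 258
```

step_arm:
  motion:
    - [-40, -12, 0, 0, 0, 6, 0]
    - [-84, -25, 0, 0, 0, 12, 0]
    - [-128, -37, 0, 0, 0, 18, 0]
    - [-172, -50, 10, 0, 0, 22.7, 0]
    - [-205, -60, 35, 0, 0, 22.7, 0]
    - [-217.9, -63, 75, 0, 0, 22.7, 0]
    - [-217.9, -63, 115, 0, 0, 22.7, 0]
    - [-217.9, -63, 120, 0, 0, 22.7, 0]

```text
time: 14.95
position: [0.4728, -0.2069, 0.1648]
eef_rot: [[0.064, 0.998, -0.008], [0.998, -0.064, 0.002], [0.001, -0.008, -1.0]]
contact_force: [-0.5, 0.6, 0.1]
width: 0.0119
gripper_force: 30.0
```

step_arm:
  motion:
    - [0, 0, 0, 0, 0, 0, 0]
    - [0, 0, 0, 0, 0, 0, 0]
    - [0, 0, 0, 0, 0, 0, 0]

```text
time: 15.25
position: [0.4773, -0.2077, 0.1706]
eef_rot: [[0.062, 0.998, 0.003], [0.998, -0.062, -0.001], [-0.0, 0.003, -1.0]]
contact_force: [-0.1, -0.4, -0.5]
width: 0.0121
gripper_force: 30.0
```

Run:
```python
from h import *
o=observe();P=np.array(o['position']);print(P,o['contact_force']);mv([.4743,-.2097,.150],-93.9)
im=avg('side');cv2.imwrite('pics/raw_s9.png',im.astype(np.uint8))
pts=[proj('side',P+[0,0,d])[0] for d in(0,-.042)]+[proj('side',[.4743,-.21,.114])[0]]
print(pts)
crop(im,pts[1],28,10,'m9.png',pts[2:])
```

```text
[ 0.4773 -0.2077  0.1706] [-0.1175 -0.3537 -0.4755]
[-2.2 -2.9 20.6] [0.2  0.02 0.35] len 21
[array([287.6911, 163.9914]), array([287.238 , 174.2764]), array([287.9801, 177.7113])]
```

View pics/m9.png

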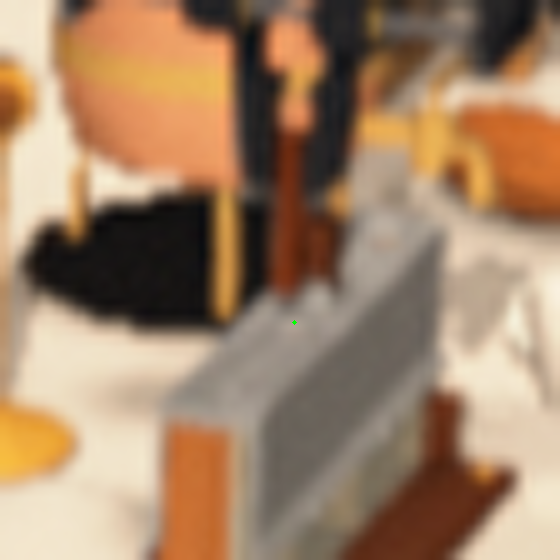

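The stick bottom is at about (286,292) and the hole at (294,322), consistent with the computed shift. Correcting and lowering gently.

step_arm:
  motion:
    - [-2.2, -2.9, 5, 0, 0, 0, 0]
    - [-2.2, -2.9, 9, 0, 0, 0, 0]
    - [-2.2, -2.9, 10, 0, 0, 0, 0]
    - [-2.2, -2.9, 12, 0, 0, 0, 0]
    - [-2.2, -2.9, 14, 0, 0, 0, 0]
    - [-2.2, -2.9, 16, 0, 0, 0, 0]
    - [-2.2, -2.9, 17, 0, 0, 0, 0]
    - [-2.2, -2.9, 17, 0, 0, 0, 0]

```text
time: 16.35
position: [0.473, -0.2096, 0.1516]
eef_rot: [[0.063, 0.998, 0.0], [0.998, -0.063, 0.0], [0.0, 0.0, -1.0]]
contact_force: [1.4, 0.4, -0.5]
width: 0.0122
gripper_force: 30.0
```

step_arm:
  motion:
    - [0, 0, 2, 0, 0, 0, 0]
    - [0, 0, 4, 0, 0, 0, 0]
    - [0, 0, 6, 0, 0, 0, 0]
    - [0, 0, 9, 0, 0, 0, 0]
    - [0, 0, 12, 0, 0, 0, 0]
    - [0, 0, 12, 0, 0, 0, 0]

```text
time: 16.95
position: [0.4727, -0.2095, 0.1393]
eef_rot: [[0.063, 0.998, -0.001], [0.998, -0.063, 0.0], [0.0, -0.001, -1.0]]
contact_force: [1.3, -0.2, -0.9]
width: 0.0121
gripper_force: 30.0
```

It's inserted with no resistance. Releasing and retreating.

step_arm:
  motion:
    - [0, 0, 0, 0, 0, 0, 0.4]
    - [0, 0, 0, 0, 0, 0, 0.4]
    - [0, 0, 0, 0, 0, 0, 0.4]
    - [0, 0, 0, 0, 0, 0, 0.4]
    - [0, 0, -30, 0, 0, 0, 0.4]
    - [0, 0, -75, 0, 0, 0, 0.4]
    - [0, 0, -120, 0, 0, 0, 0.6]
    - [0, 0, -150, 0, 0, 0, 0.6]

```text
time: 17.75
position: [0.4733, -0.2103, 0.2927]
eef_rot: [[0.063, 0.998, 0.003], [0.998, -0.063, -0.001], [-0.001, 0.003, -1.0]]
contact_force: [-0.5, -0.3, -0.0]
width: 0.0492
gripper_force: 0.0
```

Run:
```python
from h import *
mv([.46,.02,.29],-55);mv([.4865,.3517,.25],-18.9,([.46,.02,.29],-55))
im=avg('side');cv2.imwrite('pics/raw_s10.png',im.astype(np.uint8))
a=cv2.imread('pics/raw_s5.png')
g=lambda i:cv2.cvtColor(i.astype(np.uint8),cv2.COLOR_BGR2GRAY)[260:285,195:270].astype(np.float32)
print('stand shift',cv2.phaseCorrelate(g(a),g(im)))
```

```text
[229.  -27.9   2.5] [  0.14   0.09 -38.64] len 231
[256.5 212.   40. ] [  0.    0.  -36.1] len 335
stand shift ((0.499086209563778, 0.42042694473682474), 0.9597975621541341)
```

step_arm:
  motion:
    - [30, -3, 0, 0, 0, -6, 0.6]
    - [63, -7, 0, 0, 0, -12, 0.6]
    - [96, -11, 0, 0, 0, -18, 0.6]
    - [130, -15, 0, 0, 0, -24, 0.6]
    - [165, -20, 0, 0, 0, -30, 0.6]
    - [200, -24, 2, 0, 0, -36, 0.6]
    - [229, -28, 2.5, 0, 0, -38.6, 0.6]

```text
time: 18.75
position: [0.458, 0.0225, 0.2858]
eef_rot: [[-0.577, 0.816, -0.003], [0.816, 0.577, -0.0], [0.001, -0.002, -1.0]]
contact_force: [0.4, -1.2, 0.3]
width: 0.0528
gripper_force: 0.0
```

step_arm:
  motion:
    - [38, 31, 0, 0, 0, -7, 0.6]
    - [76, 62, 0, 0, 0, -14, 0.6]
    - [113, 93, 0, 0, 0, -21, 0.6]
    - [150, 124, 5, 0, 0, -28, 0.6]
    - [187, 154, 10, 0, 0, -36.1, 0.6]
    - [224, 185, 20, 0, 0, -36.1, 0.6]
    - [256.5, 212, 40, 0, 0, -36.1, 0.6]
    - [256.5, 212, 80, 0, 0, -36.1, 0.6]

```text
time: 19.55
position: [0.4849, 0.3604, 0.2065]
eef_rot: [[-0.949, 0.316, 0.001], [0.316, 0.949, 0.006], [0.001, 0.006, -1.0]]
contact_force: [1.0, 0.1, -0.3]
width: 0.0528
gripper_force: 0.0
```

Run:
```python
from h import *
o=observe();print(o['position']);mv([.4865,.3517,.09],-18.9);mv([.4865,.3517,.052],-18.9)
```

```text
[0.4849 0.3604 0.2065]
[ -4.3  -8.5 116.5] [ 0.34 -0.03  0.45] len 117
[ -4.3  -8.7 154.5] [ 0.34 -0.03  0.45] len 155
```

step_arm:
  motion:
    - [0, 0, 0, 0, 0, 0, 0.6]
    - [0, 0, 0, 0, 0, 0, 0.6]
    - [0, 0, 0, 0, 0, 0, 0.6]

```text
time: 19.85
position: [0.487, 0.3514, 0.2087]
eef_rot: [[-0.945, 0.326, 0.001], [0.326, 0.945, 0.001], [-0.001, 0.001, -1.0]]
contact_force: [-0.4, 0.3, 0.6]
width: 0.0526
gripper_force: 0.0
```

Run:
```python
from h import *
o=observe();print(o['position']);mv([.4865,.3517,.052],-18.9)
```

```text
[0.487  0.3514 0.2087]
[  0.7  -0.  156.7] [ 0.05  0.07 -0.12] len 157
```

step_arm:
  motion:
    - [0, 0, 45, 0, 0, 0, 0.6]
    - [0, 0, 90, 0, 0, 0, 0.6]
    - [0, 0, 120, 0, 0, 0, 0.6]
    - [0, 0, 140, 0, 0, 0, 0.6]
    - [0, 0, 157, 0, 0, 0, 0.6]
    - [0, 0, 157, 0, 0, 0, 0.6]
    - [0, 0, 157, 0, 0, 0, 0]
    - [0, 0, 157, 0, 0, 0, 0]

```text
time: 20.65
position: [0.487, 0.353, 0.0519]
eef_rot: [[-0.946, 0.324, 0.002], [0.324, 0.946, 0.002], [-0.002, 0.002, -1.0]]
contact_force: [-0.1, 0.3, 0.3]
width: 0.0392
gripper_force: 0.0
```

step_arm:
  motion:
    - [0, 0, 0, 0, 0, 0, 0]
    - [0, 0, 0, 0, 0, 0, 0]
    - [0, 0, 0, 0, 0, 0, 0]
    - [0, 0, 0, 0, 0, 0, 0]
    - [0, 0, 0, 0, 0, 0, 0]

```text
time: 21.15
position: [0.486, 0.3525, 0.0504]
eef_rot: [[-0.946, 0.324, 0.0], [0.324, 0.946, 0.0], [-0.0, 0.0, -1.0]]
contact_force: [0.2, 0.3, 2.4]
width: 0.0079
gripper_force: 30.0
```

step_arm:
  motion:
    - [0, 0, -15, 0, 0, 0, 0]
    - [0, 0, -40, 0, 0, 0, 0]
    - [0, 0, -80, 0, 0, 0, 0]
    - [0, 0, -120, 0, 0, 0, 0]
    - [0, 0, -150, 0, 0, 0, 0]
    - [0, 0, -150, 0, 0, 0, 0]
    - [0, 0, -150, 0, 0, 0, 0]
    - [0, 0, -150, 0, 0, 0, 0]

```text
time: 21.95
position: [0.4851, 0.3519, 0.1994]
eef_rot: [[-0.946, 0.324, -0.001], [0.324, 0.946, -0.001], [0.001, -0.002, -1.0]]
contact_force: [-0.6, 0.1, -0.4]
width: 0.0077
gripper_force: 30.0
```

Run:
```python
from h import *
o=observe();P=np.array(o['position']);print(P,o['width'],np.round(o['joint_positions'],2))
im=avg('side');cv2.imwrite('pics/raw_s11.png',im.astype(np.uint8))
bg=cv2.imread('pics/raw_s10.png').astype(float)
D=np.abs(im-bg).sum(2)
for d in(-.008,-.014,-.02,-.026,-.032):
    u,v=proj('side',P+[0,0,d])[0];r=int(round(v));print(round(u,2),r,D[r,int(u)-7:int(u)+9].astype(int),int(u)-7)
```

```text
[0.4851 0.3519 0.1994] 0.007743624622318824 [-0.84  0.5   0.19  1.72 -0.11  0.93  0.63]
233.88 219 [  7   7  13   8  14  18   7  75 108  65   8  11  10   7   4   7] 226
233.88 221 [  9   2   8  13  11  20  15 199 278 223  51  17  14   3  14  11] 226
233.89 223 [ 10   9  11  14  23  19  15 225 323 191  14  12  16  14  17   9] 226
233.89 225 [ 20  16  14  21  12  16  26 190 269 165   1  17  23  16  13  16] 226
233.89 227 [11 18 12 14  9 13  8 35 64 83  8 21  7  7 12  3] 226
```

Width 7.7 mm, so this is a 9 mm stick for the narrow hole. It is centred in the pads (233.95 measured, 233.89 predicted). Travelling there.

Run:
```python
from h import *
mv([.479,-.1338,.165],-18.9);mv([.47,.1,.29],-18.9)
mv([.479,-.1338,.165],-18.9,([.47,.1,.29],-18.9))
```

```text
[-151.2 -461.8   35. ] [-0.07 -0.03  0.  ] len 487
[ -66.9 -243.7  -90.2] [-0.07 -0.03  0.  ] len 268
[ -84.2 -218.3  125. ] [0. 0. 0.] len 265
```

step_arm:
  motion:
    - [0, 0, -45, 0, 0, 0, 0]
    - [-10, -30, -85, 0, 0, 0, 0]
    - [-22, -76, -90, 0, 0, 0, 0]
    - [-35, -122, -90, 0, 0, 0, 0]
    - [-47, -168, -90, 0, 0, 0, 0]
    - [-58, -210, -90, 0, 0, 0, 0]
    - [-66.9, -243.7, -90, 0, 0, 0, 0]

```text
time: 22.95
position: [0.4697, 0.0973, 0.2902]
eef_rot: [[-0.945, 0.326, -0.0], [0.326, 0.945, -0.0], [-0.0, -0.0, -1.0]]
contact_force: [0.7, 1.4, -0.4]
width: 0.0076
gripper_force: 30.0
```

step_arm:
  motion:
    - [-17, -45, 0, 0, 0, 0, 0]
    - [-34, -89, 0, 0, 0, 0, 0]
    - [-51, -132, 10, 0, 0, 0, 0]
    - [-68, -176, 30, 0, 0, 0, 0]
    - [-84.2, -218.3, 60, 0, 0, 0, 0]
    - [-84.2, -218.3, 100, 0, 0, 0, 0]
    - [-84.2, -218.3, 120, 0, 0, 0, 0]
    - [-84.2, -218.3, 120, 0, 0, 0, 0]

```text
time: 23.75
position: [0.4768, -0.1337, 0.1676]
eef_rot: [[-0.946, 0.325, -0.006], [0.325, 0.946, 0.0], [0.006, -0.002, -1.0]]
contact_force: [-1.0, 0.3, 0.4]
width: 0.0079
gripper_force: 30.0
```

step_arm:
  motion:
    - [0, 0, 0, 0, 0, 0, 0]
    - [0, 0, 0, 0, 0, 0, 0]
    - [0, 0, 0, 0, 0, 0, 0]
    - [0, 0, 0, 0, 0, 0, 0]

```text
time: 24.15
position: [0.4798, -0.1335, 0.1712]
eef_rot: [[-0.946, 0.323, 0.002], [0.323, 0.946, -0.0], [-0.002, 0.001, -1.0]]
contact_force: [0.2, -0.7, 0.1]
width: 0.008
gripper_force: 30.0
```

Run:
```python
from h import *
o=observe();P=np.array(o['position']);print(P,o['contact_force']);mv([.479,-.1338,.153],-18.9)
im=avg('side');cv2.imwrite('pics/raw_s12.png',im.astype(np.uint8))
im2=avg('top',4);cv2.imwrite('pics/raw_t12.png',im2.astype(np.uint8))
ps=[proj('side',P+[0,0,d])[0] for d in(-.01,-.038)]+[proj('side',[.4793,-.134,.114])[0]]
pt=[proj('top',P+[0,0,d])[0] for d in(0,-.038)]+[proj('top',[.4793,-.134,.114])[0]]
crop(im,ps[1],25,10,'a.png',ps[2:]);crop(im2,pt[1],25,10,'b.png',pt[2:])
print(ps,pt)
cv2.imwrite('pics/m12.png',np.hstack([cv2.imread('pics/a.png')[:,100:400],cv2.imread('pics/b.png')]))
```

```text
[ 0.4798 -0.1335  0.1712] [ 0.2132 -0.7231  0.0551]
[ 0.7 -0.6 18.2] [0.03 0.11 0.03] len 18
[array([281.7539, 172.6119]), array([281.4763, 179.6675]), array([281.4575, 184.425 ])] [array([293.1994, 211.9002]), array([292.0279, 213.8916]), array([291.6355, 215.0199])]
```

View pics/m12.png

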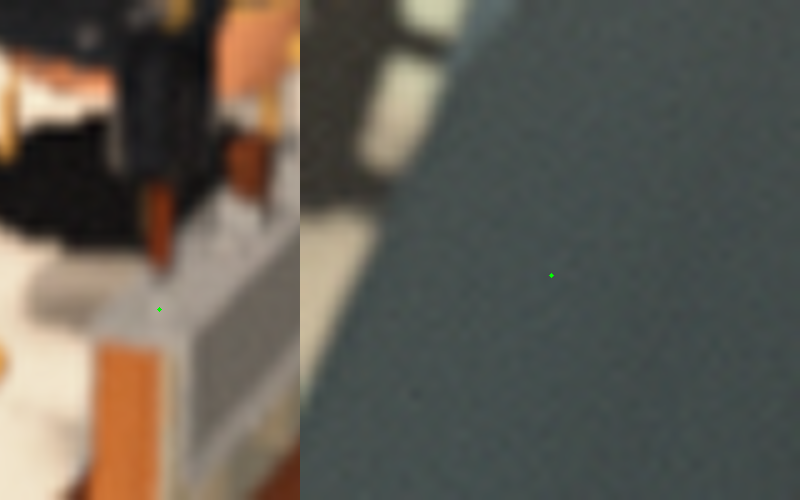

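Aligned in the side view (stick at column 160, hole at 158). Lowering gently.

step_arm:
  motion:
    - [0.5, -0.5, 8, 0, 0, 0, 0]
    - [0.5, -0.5, 14, 0, 0, 0, 0]
    - [0.5, -0.5, 16, 0, 0, 0, 0]
    - [0.5, -0.5, 18, 0, 0, 0, 0]
    - [0.5, -0.5, 19, 0, 0, 0, 0]
    - [0.5, -0.5, 20, 0, 0, 0, 0]
    - [0.5, -0.5, 21, 0, 0, 0, 0]
    - [0.5, -0.5, 21, 0, 0, 0, 0]

```text
time: 25.45
position: [0.4785, -0.134, 0.1492]
eef_rot: [[-0.946, 0.324, -0.0], [0.324, 0.946, -0.0], [0.0, -0.0, -1.0]]
contact_force: [0.0, -0.3, 0.3]
width: 0.0076
gripper_force: 30.0
```

step_arm:
  motion:
    - [0, 0, 1, 0, 0, 0, 0]
    - [0, 0, 2, 0, 0, 0, 0]
    - [0, 0, 3, 0, 0, 0, 0]
    - [0, 0, 4, 0, 0, 0, 0]
    - [0, 0, 4, 0, 0, 0, 0]

```text
time: 25.95
position: [0.4784, -0.1339, 0.1451]
eef_rot: [[-0.946, 0.324, -0.0], [0.324, 0.946, 0.0], [0.0, -0.0, -1.0]]
contact_force: [-0.2, -0.3, -0.6]
width: 0.0078
gripper_force: 30.0
```

step_arm:
  motion:
    - [0, 0, 2, 0, 0, 0, 0]
    - [0, 0, 4, 0, 0, 0, 0]
    - [0, 0, 6, 0, 0, 0, 0]
    - [0, 0, 8, 0, 0, 0, 0]
    - [0, 0, 8, 0, 0, 0, 0]

```text
time: 26.45
position: [0.4783, -0.1339, 0.1369]
eef_rot: [[-0.946, 0.324, -0.0], [0.324, 0.946, 0.0], [0.0, -0.0, -1.0]]
contact_force: [-0.6, -0.2, 0.4]
width: 0.0079
gripper_force: 30.0
```

In by about 15 mm with no force. Releasing, and going back for the last stick.

step_arm:
  motion:
    - [0, 0, 0, 0, 0, 0, 0.4]
    - [0, 0, 0, 0, 0, 0, 0.4]
    - [0, 0, 0, 0, 0, 0, 0.4]
    - [0, 0, 0, 0, 0, 0, 0.4]
    - [0, 0, -30, 0, 0, 0, 0.4]
    - [0, 0, -75, 0, 0, 0, 0.4]
    - [0, 0, -120, 0, 0, 0, 0.6]
    - [0, 0, -153, 0, 0, 0, 0.6]

```text
time: 27.25
position: [0.4789, -0.1344, 0.293]
eef_rot: [[-0.946, 0.324, 0.002], [0.324, 0.946, -0.0], [-0.002, 0.001, -1.0]]
contact_force: [0.6, -0.4, -0.1]
width: 0.0491
gripper_force: 0.0
```

step_arm:
  motion:
    - [11, 43, 0, 0, 0, 0, 0.6]
    - [22, 86, 0, 0, 0, 0, 0.6]
    - [33, 130, 0, 0, 0, 0, 0.6]
    - [44, 175, 0, 0, 0, 0, 0.6]
    - [55, 220, 0, 0, 0, 0, 0.6]
    - [55, 220, 0, 0, 0, 0, 0.6]

```text
time: 27.85
position: [0.4974, 0.0993, 0.29]
eef_rot: [[-0.949, 0.314, -0.0], [0.314, 0.949, 0.003], [0.001, 0.002, -1.0]]
contact_force: [0.2, 0.4, -0.2]
width: 0.0532
gripper_force: 0.0
```

Run:
```python
from h import *
o=observe();print(o['position']);mv([.5215,.3595,.21],-18.9)
im=avg('side');cv2.imwrite('pics/raw_s13.png',im.astype(np.uint8))
im2=avg('top',6);cv2.imwrite('pics/raw_t13.png',im2.astype(np.uint8))
G=[[291.80,214.99],[316.92,216.87],[355.67,220.02]]
uv=holes(im2,G);p,r=fit(uv,[(0,.096),(0,.02),(0,-.096)],.114);print(uv,p)
a=cv2.imread('pics/raw_s10.png').astype(float)
for dx in range(-4,5):print(dx,round(np.abs(np.roll(im,dx,1)-a)[262:285,200:228].mean(),1),end=' ')
A=cv2.resize(im[225:300,185:285],None,fx=4,fy=4,interpolation=cv2.INTER_CUBIC)
B=cv2.resize(im[130:210,255:325],None,fx=5,fy=5,interpolation=cv2.INTER_CUBIC)
W=np.zeros((400,760,3));W[:300,:400]=A;W[:400,405:755]=B;cv2.imwrite('pics/m13.png',W.clip(0,255).astype(np.uint8))
```

```text
[0.4974 0.0993 0.29  ]
[ 58.9 254.4  80.7] [ 0.14 -0.06  0.57] len 273
[[291.7626 215.0779]
 [316.9484 216.9779]
 [355.6732 220.054 ]] [ 0.4726 -0.23   -0.0684]
-4 9.0 -3 7.8 -2 6.4 -1 4.3 0 2.5 1 5.0 2 8.2 3 10.9 4 13.3
```

View pics/m13.png

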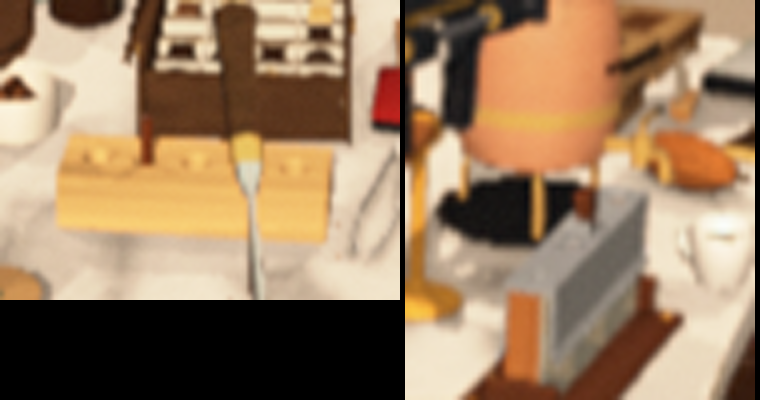

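Sockets 2 and 3 are empty, both sticks have dropped through, and the gauge is unmoved. Fetching the last stick with the tool turned to -40° to stay clear of the box lid.

step_arm:
  motion:
    - [10, 45, 0, 0, 0, 5, 0.6]
    - [20, 90, 0, 0, 0, 10, 0.6]
    - [30, 135, 0, 0, 0, 15, 0.6]
    - [42, 180, 0, 0, 0, 21, 0.6]
    - [52, 225, 20, 0, 0, 21, 0.6]
    - [59, 254, 50, 0, 0, 21, 0.6]
    - [59, 254, 80, 0, 0, 21, 0.6]
    - [59, 254, 80, 0, 0, 21, 0.6]

```text
time: 29.25
position: [0.5214, 0.3508, 0.2058]
eef_rot: [[-0.768, 0.64, -0.006], [0.64, 0.768, -0.005], [0.002, -0.008, -1.0]]
contact_force: [-0.5, -0.9, 0.7]
width: 0.0533
gripper_force: 0.0
```

step_arm:
  motion:
    - [0, 0, 0, 0, 0, 0, 0.6]
    - [0, 0, 0, 0, 0, 0, 0.6]
    - [0, 0, 0, 0, 0, 0, 0.6]

```text
time: 29.55
position: [0.5254, 0.3511, 0.2123]
eef_rot: [[-0.766, 0.643, 0.003], [0.643, 0.766, 0.002], [-0.001, 0.003, -1.0]]
contact_force: [0.4, -0.1, 0.9]
width: 0.0527
gripper_force: 0.0
```

Run:
```python
from h import *
o=observe();print(o['position']);mv([.5215,.3595,.052],-40)
```

```text
[0.5254 0.3511 0.2123]
[  8.5   3.5 160.3] [0.17 0.04 0.02] len 161
```

step_arm:
  motion:
    - [8.5, 3.5, 40, 0, 0, 0, 0.6]
    - [8.5, 3.5, 80, 0, 0, 0, 0.6]
    - [8.5, 3.5, 110, 0, 0, 0, 0.6]
    - [8.5, 3.5, 135, 0, 0, 0, 0.6]
    - [8.5, 3.5, 150, 0, 0, 0, 0.6]
    - [8.5, 3.5, 160, 0, 0, 0, 0.6]
    - [8.5, 3.5, 160, 0, 0, 0, 0.6]
    - [8.5, 3.5, 160, 0, 0, 0, 0.6]

```text
time: 30.35
position: [0.5208, 0.3599, 0.0514]
eef_rot: [[-0.767, 0.642, 0.002], [0.642, 0.767, 0.001], [-0.0, 0.002, -1.0]]
contact_force: [0.4, -0.2, 0.5]
width: 0.0526
gripper_force: 0.0
```

step_arm:
  motion:
    - [0, 0, 0, 0, 0, 0, 0]
    - [0, 0, 0, 0, 0, 0, 0]
    - [0, 0, 0, 0, 0, 0, 0]
    - [0, 0, 0, 0, 0, 0, 0]
    - [0, 0, 0, 0, 0, 0, 0]
    - [0, 0, 0, 0, 0, 0, 0]
    - [0, 0, 0, 0, 0, 0, 0]

```text
time: 31.05
position: [0.5199, 0.3595, 0.0502]
eef_rot: [[-0.767, 0.642, -0.0], [0.642, 0.767, -0.0], [-0.0, -0.0, -1.0]]
contact_force: [-0.6, 0.4, -0.0]
width: 0.0079
gripper_force: 30.0
```

step_arm:
  motion:
    - [0, 0, -15, 0, 0, 0, 0]
    - [0, 0, -40, 0, 0, 0, 0]
    - [0, 0, -80, 0, 0, 0, 0]
    - [0, 0, -120, 0, 0, 0, 0]
    - [0, 0, -150, 0, 0, 0, 0]
    - [0, 0, -150, 0, 0, 0, 0]
    - [0, 0, -150, 0, 0, 0, 0]
    - [0, 0, -150, 0, 0, 0, 0]

```text
time: 31.85
position: [0.5191, 0.3591, 0.1994]
eef_rot: [[-0.767, 0.641, -0.002], [0.641, 0.767, -0.001], [0.0, -0.002, -1.0]]
contact_force: [-0.6, -0.2, 0.3]
width: 0.0079
gripper_force: 30.0
```

Run:
```python
from h import *
o=observe();P=np.array(o['position']);print(P,o['width'])
im=avg('side');cv2.imwrite('pics/raw_s14.png',im.astype(np.uint8))
bg=cv2.imread('pics/raw_s10.png').astype(float)
D=np.abs(im-bg).sum(2)
for d in(-.008,-.014,-.02,-.026,-.032,-.038):
    u,v=proj('side',P+[0,0,d])[0];r=int(round(v));print(round(u,2),r,D[r,int(u)-7:int(u)+9].astype(int),int(u)-7)
mv([.47,.1,.29],-40);mv([.4665,-.3255,.17],-40,([.47,.1,.29],-40))
mv([.4740,-.2097,.17],-93.9,([.47,.1,.29],-40));mv([.479,-.1338,.17],-40,([.47,.1,.29],-40))
```

```text
[0.5191 0.3591 0.1994] 0.00788320172185198
221.61 219 [11 16 16 10  8 46 31 53 95 78 18 14 12  4  8  9] 214
221.64 220 [ 14   2  23  10  22  55  20  99 102  62  19   9   8   4  13  12] 214
221.66 222 [  8  11  16  36 142 140  24 110  80  31  14   6   3  10  15  14] 214
221.68 224 [  6   8   9  96 150  81  76  93  65  39  12   6   7  20  15   9] 214
221.71 226 [ 14  13  16  82 124  50  44  62  39  30  18   4  10  14  18  17] 214
221.73 228 [10 15 14 20 12  5 26 61 48 46 24  3 10 16 19  8] 214
[-128.2 -230.8  -90.2] [-0.07 -0.01  0.09] len 279
[-270.8 -328.2  120. ] [0. 0. 0.] len 442
[-202.1 -234.7  120. ] [ 0.   0.  53.9] len 332
[-157.2 -173.3  120. ] [0. 0. 0.] len 263
```

9 mm again, so narrow hole. I'll return to the same hover pose as before and compare the stick's image there with the earlier successful one.

step_arm:
  motion:
    - [0, 0, -45, 0, 0, 0, 0]
    - [-15, -28, -85, 0, 0, -3, 0]
    - [-36, -68, -90, 0, 0, -8, 0]
    - [-59, -108, -90, 0, 0, -13, 0]
    - [-83, -150, -90, 0, 0, -18, 0]
    - [-106, -192, -90, 0, 0, -21, 0]
    - [-128.2, -230.8, -90, 0, 0, -21.1, 0]
    - [-128.2, -230.8, -90, 0, 0, -21.1, 0]

```text
time: 32.95
position: [0.4693, 0.0936, 0.2904]
eef_rot: [[-0.944, 0.331, -0.001], [0.331, 0.944, -0.002], [-0.0, -0.002, -1.0]]
contact_force: [-0.3, 1.3, -0.4]
width: 0.0078
gripper_force: 30.0
```

step_arm:
  motion:
    - [-17, -45, 0, 0, 0, 0, 0]
    - [-34, -89, 0, 0, 0, 0, 0]
    - [-51, -132, 10, 0, 0, 0, 0]
    - [-68, -176, 30, 0, 0, 0, 0]
    - [-84.2, -218.3, 60, 0, 0, 0, 0]
    - [-84.2, -218.3, 100, 0, 0, 0, 0]
    - [-84.2, -218.3, 120, 0, 0, 0, 0]
    - [-84.2, -218.3, 120, 0, 0, 0, 0]

```text
time: 33.75
position: [0.4777, -0.133, 0.1676]
eef_rot: [[-0.946, 0.323, -0.006], [0.323, 0.946, 0.001], [0.006, -0.001, -1.0]]
contact_force: [-0.0, 0.2, 0.1]
width: 0.0076
gripper_force: 30.0
```

step_arm:
  motion:
    - [0, 0, 0, 0, 0, 0, 0]
    - [0, 0, 0, 0, 0, 0, 0]
    - [0, 0, 0, 0, 0, 0, 0]
    - [0, 0, 0, 0, 0, 0, 0]

```text
time: 34.15
position: [0.4803, -0.1333, 0.1712]
eef_rot: [[-0.947, 0.322, 0.002], [0.322, 0.947, 0.0], [-0.002, 0.001, -1.0]]
contact_force: [-0.6, 0.0, -0.5]
width: 0.0079
gripper_force: 30.0
```

Run:
```python
from h import *
o=observe();P=np.array(o['position']);print(P,o['width'],o['contact_force']);mv([.479,-.1338,.1712],-18.9)
im=avg('side',8);cv2.imwrite('pics/raw_s15.png',im.astype(np.uint8))
old=cv2.imread('pics/raw_s12.png').astype(float);bg=cv2.imread('pics/raw_s13.png').astype(float)
for nm,I,Q in(('old',old,np.array([.4798,-.1335,.1712])),('new',im,P)):
    for d in(-.018,-.024,-.03,-.036):
        u,v=proj('side',Q+[0,0,d])[0];r=int(round(v));c=int(round(u))
        # redness of stick: signed R-B difference
        D=np.abs(I-bg).sum(2)[r,c-5:c+6];w=np.clip(D-25,0,None);x=np.arange(c-5,c+6)
        print(nm,round(u,2),r,round((w*x).sum()/w.sum(),2),D.astype(int),c-5)
```

```text
[ 0.4803 -0.1333  0.1712] 0.007902214781453911 [-0.5959  0.0451 -0.4596]
[ 1.1 -0.8 -0. ] [0.04 0.1  0.13] len 1
old 281.68 175 283.26 [  6   6   4 107 255 110  23  34  93 149 139] 277
old 281.62 176 283.13 [  4   8   7 106 229  87  27  76 112 128  91] 277
old 281.56 178 282.48 [  1   3   4  15  71 117 138  60  24  15   3] 277
old 281.5 179 282.09 [  2   8   8  35 122 204 156  38  10   2   4] 277
new 281.54 175 283.32 [ 10   4  12  98 223 102  24  26  87 144 128] 277
new 281.49 176 282.79 [  1   5   1   3  96 194  79  30  71 113 116] 276
new 281.43 178 282.24 [  2   3   3   3  21  83 106 112  40  17  19] 276
new 281.37 179 282.05 [  6   2   9   2  29 115 185 139  26   8   6] 276
```

The stick image matches the earlier one within 0.1 px. Same descent.

step_arm:
  motion:
    - [1, -0.7, 8, 0, 0, 0, 0]
    - [1, -0.7, 14, 0, 0, 0, 0]
    - [1, -0.7, 16, 0, 0, 0, 0]
    - [1, -0.7, 18, 0, 0, 0, 0]
    - [1, -0.7, 19, 0, 0, 0, 0]
    - [1, -0.7, 20, 0, 0, 0, 0]
    - [1, -0.7, 21, 0, 0, 0, 0]
    - [1, -0.7, 21, 0, 0, 0, 0]

```text
time: 35.35
position: [0.4784, -0.1339, 0.1492]
eef_rot: [[-0.947, 0.322, 0.0], [0.322, 0.947, -0.0], [-0.0, 0.0, -1.0]]
contact_force: [0.3, 0.1, 0.4]
width: 0.0075
gripper_force: 30.0
```

step_arm:
  motion:
    - [0, 0, 1, 0, 0, 0, 0]
    - [0, 0, 2, 0, 0, 0, 0]
    - [0, 0, 2, 0, 0, 0, 0]

```text
time: 35.65
position: [0.4783, -0.1339, 0.1471]
eef_rot: [[-0.947, 0.322, -0.0], [0.322, 0.947, 0.0], [0.0, -0.0, -1.0]]
contact_force: [-0.6, -0.6, -0.5]
width: 0.0079
gripper_force: 30.0
```

step_arm:
  motion:
    - [0, 0, 2, 0, 0, 0, 0]
    - [0, 0, 4, 0, 0, 0, 0]
    - [0, 0, 6, 0, 0, 0, 0]
    - [0, 0, 8, 0, 0, 0, 0]
    - [0, 0, 10, 0, 0, 0, 0]
    - [0, 0, 10, 0, 0, 0, 0]

```text
time: 36.25
position: [0.4782, -0.1339, 0.1369]
eef_rot: [[-0.947, 0.322, -0.001], [0.322, 0.947, 0.0], [0.0, -0.0, -1.0]]
contact_force: [-0.5, -0.9, -0.9]
width: 0.0077
gripper_force: 30.0
```

step_arm:
  motion:
    - [0, 0, 0, 0, 0, 0, 0.4]
    - [0, 0, 0, 0, 0, 0, 0.4]
    - [0, 0, 0, 0, 0, 0, 0.4]
    - [0, 0, 0, 0, 0, 0, 0.4]
    - [0, 0, -30, 0, 0, 0, 0.4]
    - [0, 0, -75, 0, 0, 0, 0.4]
    - [0, 0, -120, 0, 0, 0, 0.6]
    - [0, 0, -153, 0, 0, 0, 0.6]

```text
time: 37.05
position: [0.4788, -0.1343, 0.293]
eef_rot: [[-0.946, 0.323, 0.002], [0.323, 0.946, -0.0], [-0.002, 0.001, -1.0]]
contact_force: [0.3, 0.6, -0.4]
width: 0.0495
gripper_force: 0.0
```

step_arm:
  motion:
    - [11, 43, 0, 0, 0, 0, 0.6]
    - [22, 86, 0, 0, 0, 0, 0.6]
    - [33, 130, 0, 0, 0, 0, 0.6]
    - [44, 175, 0, 0, 0, 0, 0.6]
    - [55, 220, 0, 0, 0, 0, 0.6]
    - [55, 220, 0, 0, 0, 0, 0.6]

```text
time: 37.65
position: [0.4969, 0.0994, 0.29]
eef_rot: [[-0.95, 0.313, -0.0], [0.313, 0.95, 0.003], [0.001, 0.002, -1.0]]
contact_force: [0.1, -0.3, 0.4]
width: 0.0527
gripper_force: 0.0
```

Run:
```python
from h import *
o=observe();print(o['position'])
im=avg('side',8);cv2.imwrite('pics/raw_s16.png',im.astype(np.uint8))
im2=avg('top',8);cv2.imwrite('pics/raw_t16.png',im2.astype(np.uint8))
G=[[291.80,214.99],[316.92,216.87],[355.67,220.02]]
uv=holes(im2,G);p,r=fit(uv,[(0,.096),(0,.02),(0,-.096)],.114);print(uv,p,r)
for nm,a,b in(('t13',cv2.imread('pics/raw_t13.png').astype(float),im2),('s13',cv2.imread('pics/raw_s13.png').astype(float),im)):
    D=np.abs(a-b).sum(2);D=cv2.blur(D,(2,2));ys,xs=np.where(D>50)
    m=(xs>275)&(ys>205) if nm=='t13' else (xs>265)&(ys>150)&(xs<325)&(ys<215)
    print(nm,list(zip(xs[m],ys[m]))[:30])
# stick sticking out? side view above narrow hole
P=proj('side',[[.479,-.134,.114],[.479,-.134,.13],[.479,-.134,.15]]);print(P)
o5=cv2.imread('pics/raw_s10.png').astype(float)
for u,v in P: print(im[int(round(v)),int(round(u))].astype(int),o5[int(round(v)),int(round(u))].astype(int))
```

```text
[0.4969 0.0994 0.29  ]
[[291.7703 215.0773]
 [316.9374 216.968 ]
 [355.6666 220.0511]] [ 0.4727 -0.23   -0.0684] [[-0.074  -0.0322]
 [ 0.0371  0.0474]
 [ 0.0366 -0.0169]]
t13 []
s13 []
[[281.535  184.4357]
 [281.6928 180.4474]
 [281.8915 175.4237]]
[150 162 173] [148 160 170]
[143 154 165] [145 155 165]
[ 47  97 137] [ 46  95 136]
```

Nothing protrudes and the gauge is unmoved: all sticks are graded. Going back to the fin.

Run:
```python
from h import *
o=observe();print(o['position']);mv([.4722,-.2413,.26],-3.9)
```

```text
[0.4972 0.0921 0.2902]
[ -83.8 -323.6   30.2] [ -0.    0.  -14.9] len 336
```

step_arm:
  motion:
    - [-11, -42, 0, 0, 0, -4, 0.6]
    - [-22, -86, 0, 0, 0, -8, 0.6]
    - [-33, -130, 0, 0, 0, -12, 0.6]
    - [-45, -174, 0, 0, 0, -14.9, 0.6]
    - [-57, -218, 0, 0, 0, -14.9, 0.6]
    - [-68, -262, 10, 0, 0, -14.9, 0.6]
    - [-79, -305, 30, 0, 0, -14.9, 0.6]
    - [-83.8, -323.6, 50, 0, 0, -14.9, 0.6]

```text
time: 39.25
position: [0.4713, -0.246, 0.2402]
eef_rot: [[-0.997, 0.073, 0.001], [0.073, 0.997, -0.003], [-0.001, -0.002, -1.0]]
contact_force: [0.3, 0.6, -0.2]
width: 0.0528
gripper_force: 0.0
```

step_arm:
  motion:
    - [0, 0, 0, 0, 0, 0, 0.6]
    - [0, 0, 0, 0, 0, 0, 0.6]
    - [0, 0, 0, 0, 0, 0, 0.6]
    - [0, 0, 0, 0, 0, 0, 0.6]

```text
time: 39.65
position: [0.4733, -0.2398, 0.2411]
eef_rot: [[-0.998, 0.065, 0.002], [0.065, 0.998, 0.0], [-0.002, 0.0, -1.0]]
contact_force: [-0.2, 0.2, 0.6]
width: 0.0527
gripper_force: 0.0
```

Run:
```python
from h import *
o=observe();print(o['position'],o['contact_force']);mv([.4722,-.2413,.1245],-3.9)
```

```text
[ 0.4733 -0.2398  0.2411] [-0.1777  0.1946  0.5933]
[  1.2  -1.6 116.6] [0.02 0.09 0.14] len 117
```

step_arm:
  motion:
    - [1.2, -1.6, 40, 0, 0, 0, 0.6]
    - [1.2, -1.6, 75, 0, 0, 0, 0.6]
    - [1.2, -1.6, 100, 0, 0, 0, 0.6]
    - [1.2, -1.6, 110, 0, 0, 0, 0.6]
    - [1.2, -1.6, 116.5, 0, 0, 0, 0.6]
    - [1.2, -1.6, 116.5, 0, 0, 0, 0.6]
    - [1.2, -1.6, 116.5, 0, 0, 0, 0]
    - [1.2, -1.6, 116.5, 0, 0, 0, 0]

```text
time: 40.45
position: [0.4717, -0.2431, 0.1249]
eef_rot: [[-0.998, 0.068, 0.002], [0.068, 0.998, -0.001], [-0.002, -0.0, -1.0]]
contact_force: [0.6, 0.0, -0.9]
width: 0.0387
gripper_force: 0.0
```

step_arm:
  motion:
    - [0, 0, 0, 0, 0, 0, 0]
    - [0, 0, 0, 0, 0, 0, 0]
    - [0, 0, 0, 0, 0, 0, 0]
    - [0, 0, 0, 0, 0, 0, 0]

```text
time: 40.85
position: [0.4714, -0.2425, 0.1243]
eef_rot: [[-0.998, 0.068, 0.001], [0.068, 0.998, 0.0], [-0.001, 0.001, -1.0]]
contact_force: [-1.3, 2.2, 6.3]
width: 0.0258
gripper_force: 30.0
```

step_arm:
  motion:
    - [0, 0, -5, 0, 0, 0, 0]
    - [0, 0, -15, 0, 0, 0, 0]
    - [0, 0, -30, 0, 0, 0, 0]
    - [0, 0, -45, 0, 0, 0, 0]
    - [0, 0, -65, 0, 0, 0, 0]
    - [0, 0, -90, 0, 0, 0, 0]
    - [0, 0, -120, 0, 0, 0, 0]
    - [0, 0, -150, 0, 0, 0, 0]

```text
time: 41.65
position: [0.4701, -0.2429, 0.2751]
eef_rot: [[-0.998, 0.069, -0.001], [0.069, 0.998, -0.0], [0.001, -0.0, -1.0]]
contact_force: [0.2, -0.2, -2.6]
width: 0.0254
gripper_force: 30.0
```

step_arm:
  motion:
    - [0, 0, 0, 0, 0, 0, 0]
    - [0, 0, 0, 0, 0, 0, 0]
    - [0, 0, 0, 0, 0, 0, 0]

```text
time: 41.95
position: [0.4699, -0.2423, 0.2724]
eef_rot: [[-0.998, 0.068, -0.002], [0.068, 0.998, 0.001], [0.002, 0.001, -1.0]]
contact_force: [0.5, -0.5, -3.0]
width: 0.0257
gripper_force: 30.0
```

Run:
```python
from h import *
o=observe();print(o['position'],o['contact_force'],o['wrist_torque'],o['width']);mv([.6341,-.1786,.274],-.9)
im=avg('top',6);a=cv2.imread('pics/raw_t16.png').astype(float)
cv2.imwrite('pics/raw_t17.png',im.astype(np.uint8))
uv=holes(im,proj('top',np.array(o['position'])+[.0075,.1077,-.0097]));print(uv,proj('top',np.array(o['position'])+[.0073,.1077,-.0097]))
```

```text
[ 0.4699 -0.2423  0.2724] [ 0.5077 -0.5489 -3.0039] [ 0.0398 -0.02   -0.042 ] 0.025741905763490735
[-159.5   74.7   -1.9] [ 0.04 -0.14 -3.  ] len 176
[[297.0847 207.2401]] [[296.787  207.4792]]
```

The gauge is in the grip. Carrying it to the rail.

step_arm:
  motion:
    - [-30, 14, -5, 0, 0, -1, 0]
    - [-65, 30, -8, 0, 0, -2, 0]
    - [-100, 47, -8, 0, 0, -3, 0]
    - [-135, 63, -8, 0, 0, -3, 0]
    - [-158.5, 74.7, -5, 0, 0, -3, 0]
    - [-158.5, 74.7, -2, 0, 0, -3, 0]
    - [-158.5, 74.7, -2, 0, 0, -3, 0]
    - [-158.5, 74.7, -2, 0, 0, -3, 0]

```text
time: 43.05
position: [0.6329, -0.1802, 0.2755]
eef_rot: [[-1.0, 0.017, -0.001], [0.017, 1.0, -0.001], [0.001, -0.001, -1.0]]
contact_force: [0.7, -0.1, -2.0]
width: 0.0256
gripper_force: 30.0
```

step_arm:
  motion:
    - [0, 0, 0, 0, 0, 0, 0]
    - [0, 0, 0, 0, 0, 0, 0]
    - [0, 0, 0, 0, 0, 0, 0]

```text
time: 43.35
position: [0.6339, -0.1794, 0.2761]
eef_rot: [[-1.0, 0.016, 0.0], [0.016, 1.0, 0.0], [-0.0, 0.0, -1.0]]
contact_force: [0.3, 0.1, -3.8]
width: 0.0255
gripper_force: 30.0
```

Run:
```python
from h import *
o=observe();print(o['position'],o['contact_force']);mv([.633,-.1786,.1777],-.9)
```

```text
[ 0.6339 -0.1794  0.2761] [ 0.2925  0.084  -3.7678]
[ 0.9  0.8 98.4] [ 0.    0.02 -0.04] len 98
```

step_arm:
  motion:
    - [0.5, 0.8, 15, 0, 0, 0, 0]
    - [0.5, 0.8, 25, 0, 0, 0, 0]
    - [0.5, 0.8, 35, 0, 0, 0, 0]
    - [0.5, 0.8, 45, 0, 0, 0, 0]
    - [0.5, 0.8, 55, 0, 0, 0, 0]
    - [0.5, 0.8, 55, 0, 0, 0, 0]

```text
time: 43.95
position: [0.6327, -0.1778, 0.2187]
eef_rot: [[-1.0, 0.016, -0.003], [0.016, 1.0, 0.001], [0.003, 0.001, -1.0]]
contact_force: [-0.4, 0.1, -3.2]
width: 0.026
gripper_force: 30.0
```

step_arm:
  motion:
    - [0, 0, 10, 0, 0, 0, 0]
    - [0, 0, 20, 0, 0, 0, 0]
    - [0, 0, 30, 0, 0, 0, 0]
    - [0, 0, 37, 0, 0, 0, 0]
    - [0, 0, 40, 0, 0, 0, 0]
    - [0, 0, 41, 0, 0, 0, 0]
    - [0, 0, 41, 0, 0, 0, 0]

```text
time: 44.65
position: [0.6338, -0.1783, 0.1799]
eef_rot: [[-1.0, 0.016, 0.0], [0.016, 1.0, -0.0], [-0.0, -0.0, -1.0]]
contact_force: [0.2, 0.1, -1.9]
width: 0.0255
gripper_force: 30.0
```

step_arm:
  motion:
    - [0, 0, 1, 0, 0, 0, 0]
    - [0, 0, 2, 0, 0, 0, 0]
    - [0, 0, 2, 0, 0, 0, 0]

```text
time: 44.95
position: [0.6341, -0.1783, 0.1784]
eef_rot: [[-1.0, 0.016, 0.001], [0.016, 1.0, -0.0], [-0.001, -0.0, -1.0]]
contact_force: [-1.1, -0.1, 0.8]
width: 0.0259
gripper_force: 30.0
```

Resting on the bar: the force went from -3 to +0.8 N. Releasing and retreating.

step_arm:
  motion:
    - [0, 0, 0.5, 0, 0, 0, 0]
    - [0, 0, 0.5, 0, 0, 0, 0.6]
    - [0, 0, 0.5, 0, 0, 0, 0.6]
    - [0, 0, 0.5, 0, 0, 0, 0.6]
    - [0, 0, -20, 0, 0, 0, 0.6]
    - [0, 0, -60, 0, 0, 0, 0.6]
    - [0, 0, -105, 0, 0, 0, 0.6]
    - [0, 0, -150, 0, 0, 0, 0.6]

```text
time: 45.75
position: [0.6333, -0.1781, 0.3291]
eef_rot: [[-1.0, 0.016, -0.001], [0.016, 1.0, -0.0], [0.001, -0.0, -1.0]]
contact_force: [0.1, -0.7, -0.7]
width: 0.0532
gripper_force: 0.0
```

step_arm:
  motion:
    - [20, 45, 0, 0, 0, 0, 0.6]
    - [40, 90, 0, 0, 0, 0, 0.6]
    - [60, 135, 0, 0, 0, 0, 0.6]
    - [80, 180, 0, 0, 0, 0, 0.6]
    - [100, 225, 0, 0, 0, 0, 0.6]
    - [120, 270, 0, 0, 0, 0, 0.6]
    - [130, 300, 0, 0, 0, 0, 0.6]
    - [130, 300, 0, 0, 0, 0, 0.6]

```text
time: 46.55
position: [0.5067, 0.1293, 0.3276]
eef_rot: [[-1.0, 0.007, -0.001], [0.007, 1.0, 0.002], [0.001, 0.002, -1.0]]
contact_force: [-0.7, -0.0, 0.6]
width: 0.0528
gripper_force: 0.0
```

Run:
```python
from h import *
o=observe();print(o['time'],o['position'],o['contact_force'])
im=avg('top',8);t0=cv2.imread('pics/raw_t0.png').astype(float)
A=lambda l:np.array(l)/4+[240,145]
for nm,I in(('t0',t0),('now',im)):
    uv=holes(I,A([(126,61),(228,63),(387,67)]));p,r=fit(uv,[(0,.096),(0,.02),(0,-.096)],.168);print(nm,p,np.abs(r).max())
# rack interior change vs start: dark/red pixels in bins
c,s=np.cos(-.068),np.sin(-.068)
print('rack fit foot px diff')
D=cv2.blur(np.abs(im-t0).sum(2),(2,2))
for y in(.1,.076,.05,.026,0,-.026,-.05,-.076,-.1):
    row=[]
    for z in(.03,.06):
        u,v=proj('top',[.472-s*y,-.2295+c*y,z])[0];row.append(int(D[int(round(v)),int(round(u))]))
    print(y,row)
# rack foot shift
g=lambda i:i.astype(np.uint8)[195:255,265:365]
for dx in(-2,-1,0,1,2):print(dx,[round(np.abs(np.roll(np.roll(im,dx,1),dy,0)-t0)[228:245,275:360].mean(),1) for dy in(-2,-1,0,1,2)])
```

```text
46.55 [0.5067 0.1293 0.3276] [-0.674  -0.0429  0.5817]
t0 [ 0.635  -0.165  -0.0115] 0.13253697305299283
now [ 0.6352 -0.1667 -0.0126] 0.1824761318711694
rack fit foot px diff
0.1 [18, 14]
0.076 [18, 13]
0.05 [22, 17]
0.026 [16, 19]
0 [9, 11]
-0.026 [4, 7]
-0.05 [12, 17]
-0.076 [16, 17]
-0.1 [22, 14]
-2 [np.float64(35.3), np.float64(29.0), np.float64(22.9), np.float64(19.5), np.float64(20.4)]
-1 [np.float64(34.7), np.float64(28.2), np.float64(21.9), np.float64(17.9), np.float64(18.8)]
0 [np.float64(34.3), np.float64(27.6), np.float64(21.2), np.float64(16.9), np.float64(18.0)]
1 [np.float64(35.1), np.float64(28.8), np.float64(22.6), np.float64(18.1), np.float64(18.8)]
2 [np.float64(36.6), np.float64(30.5), np.float64(24.5), np.float64(19.8), np.float64(20.0)]
```

The gauge is back at its original place. One numeric check for the sticks inside the bins.

Run:
```python
from h import *
im=avg('top',12);t0=cv2.imread('pics/raw_t0.png').astype(float)
# estimate rack shift via ECC on rack region
a=t0[200:250,268:368].sum(2).astype(np.float32);b=im[200:250,268:368].sum(2).astype(np.float32)
M=np.eye(2,3,dtype=np.float32)
cc,M=cv2.findTransformECC(a,b,M,cv2.MOTION_EUCLIDEAN,(3,100,1e-5),None,3);print(cc,M)
bw=np.dstack([cv2.warpAffine(im[200:250,268:368,k].astype(np.float32),M,(100,50),flags=cv2.INTER_LINEAR|cv2.WARP_INVERSE_MAP) for k in range(3)])
D=cv2.blur(bw-t0[200:250,268:368],(2,2))
for y in np.arange(.11,-.115,-.011):
    row=[]
    for x in(-.006,.0,.006):
        c,s=np.cos(-.068),np.sin(-.068);u,v=proj('top',[.4712+c*x-s*y,-.2285+s*x+c*y,.05])[0]
        row.append(D[int(round(v))-200,int(round(u))-268].astype(int).tolist())
    print(round(y,3),row)
```

```text
0.954079905725781 [[ 1.      0.0009 -0.0899]
 [-0.0009  1.     -0.4787]]
0.11 [[0, 4, 9], [-1, 0, 6], [1, 4, 6]]
0.099 [[0, 1, 4], [-2, -1, 4], [0, 2, 6]]
0.088 [[7, 7, 9], [-7, -7, -2], [3, 6, 8]]
0.077 [[2, 3, 4], [-5, -7, -3], [2, 6, 7]]
0.066 [[-1, 2, 3], [-3, -3, 0], [4, 5, 6]]
0.055 [[-3, -1, 2], [-3, -2, 1], [2, 3, 4]]
0.044 [[5, 4, 5], [-5, -6, -2], [3, 4, 5]]
0.033 [[3, 5, 9], [-3, -1, 3], [2, 4, 5]]
0.022 [[-2, -1, 1], [-3, -3, 0], [4, 7, 8]]
0.011 [[-6, -4, -3], [-7, -5, -2], [3, 6, 5]]
0.0 [[-1, -1, -3], [-4, -4, -2], [4, 7, 6]]
-0.011 [[-4, -4, -3], [-5, -4, -4], [2, 2, 1]]
-0.022 [[-7, -7, -8], [-3, -3, -3], [2, 2, 2]]
-0.033 [[1, 1, 3], [-6, -8, -5], [1, 2, 5]]
-0.044 [[-3, 0, 3], [0, 3, 6], [1, 5, 6]]
-0.055 [[-2, 0, 4], [0, 1, 5], [6, 7, 9]]
-0.066 [[-1, -3, 0], [0, 1, 3], [4, 6, 6]]
-0.077 [[1, 2, 2], [-4, -3, 0], [3, 4, 5]]
-0.088 [[-4, -4, 0], [0, 0, 0], [4, 6, 8]]
-0.099 [[-5, -4, -1], [0, -1, 0], [5, 7, 7]]
-0.11 [[-4, -4, -2], [-4, -4, -2], [6, 6, 7]]
```

```bash
python3 -c "
from bench import *
print(job_done())"
```

```text
the job is handed in; nothing more can be done
None
```

I handed the job in: three sticks were graded, two 9 mm into the left bin and one 13 mm into the middle bin, and the gauge hangs on its rail within 2 mm of where it started. None met any noticeable resistance in its hole. I could not see the sticks inside the dark bins, so that they lie there is inferred from clean insertions and nothing left protruding.

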